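# Change over the flasks in the flux warmer

## Task

Slide the guard window of the grey flux warmer fully open, move every finished flask (steel collar round the neck) out of the warmer into a free cork rest, and set every uncollared flask from the bench into a ring of its own in the warmer, each standing upright and centred. When all are in place, slide the guard fully shut and only then flip the warmer's switch lever over to its far side. Leave the pliers and the solder spool where they lie.

Things in the scene. Friction and masses are not known exactly. Their poses are not given: they have to be found in the camera images.
- flask0: closed round-bottomed amber flux flask, no collar, black cap, 135 mm tall, 0.35 kg, weighted low: on the flat it rocks upright. Origin at its lowest point (bottom of the 80 mm ball), z up the neck. Straight neck and cap, 30 to 31 mm thick, from z = 78 to 135 mm: grip there. Starts in a cork rest on the plate; to go into a ring of the warmer. All alike; None if absent
- flask1: closed round-bottomed amber flux flask, no collar, black cap, 135 mm tall, 0.35 kg, weighted low: on the flat it rocks upright. Origin at its lowest point (bottom of the 80 mm ball), z up the neck. Straight neck and cap, 30 to 31 mm thick, from z = 78 to 135 mm: grip there. Starts in a cork rest on the plate; to go into a ring of the warmer. All alike; None if absent
- flask2: closed round-bottomed amber flux flask, no collar, black cap, 135 mm tall, 0.35 kg, weighted low: on the flat it rocks upright. Origin at its lowest point (bottom of the 80 mm ball), z up the neck. Straight neck and cap, 30 to 31 mm thick, from z = 78 to 135 mm: grip there. Starts in a cork rest on the plate; to go into a ring of the warmer. All alike; None if absent
- flask3: closed round-bottomed amber flux flask, no collar, black cap, 135 mm tall, 0.35 kg, weighted low: on the flat it rocks upright. Origin at its lowest point (bottom of the 80 mm ball), z up the neck. Straight neck and cap, 30 to 31 mm thick, from z = 78 to 135 mm: grip there. Starts in a cork rest on the plate; to go into a ring of the warmer. All alike; None if absent
- done0: finished flask: the same as flask0 in every size, but with a flat steel collar (54 mm across, z = 77 to 82 mm) at the foot of its neck; grip above the collar. Starts in a ring of the warmer; to go into a cork rest. Origin at its lowest point, z up the neck. None if absent
- done1: finished flask: the same as flask0 in every size, but with a flat steel collar (54 mm across, z = 77 to 82 mm) at the foot of its neck; grip above the collar. Starts in a ring of the warmer; to go into a cork rest. Origin at its lowest point, z up the neck. None if absent
- done2: finished flask: the same as flask0 in every size, but with a flat steel collar (54 mm across, z = 77 to 82 mm) at the foot of its neck; grip above the collar. Starts in a ring of the warmer; to go into a cork rest. Origin at its lowest point, z up the neck. None if absent
- rest0: cork ring rest (96 mm across, 60 mm hole, 20 mm high), fixed on the 2 mm dark steel plate right of the warmer; origin at the centre of its underside. A flask standing upright in it has its origin 6.5 mm above this origin. Empty or holding a flask at the start
- rest1: cork ring rest (96 mm across, 60 mm hole, 20 mm high), fixed on the 2 mm dark steel plate right of the warmer; origin at the centre of its underside. A flask standing upright in it has its origin 6.5 mm above this origin. Empty or holding a flask at the start
- rest2: cork ring rest (96 mm across, 60 mm hole, 20 mm high), fixed on the 2 mm dark steel plate right of the warmer; origin at the centre of its underside. A flask standing upright in it has its origin 6.5 mm above this origin. Empty or holding a flask at the start
- rest3: cork ring rest (96 mm across, 60 mm hole, 20 mm high), fixed on the 2 mm dark steel plate right of the warmer; origin at the centre of its underside. A flask standing upright in it has its origin 6.5 mm above this origin. Empty or holding a flask at the start
- warmer: grey metal warmer, fixed; origin on the bench under its middle ring, x along the ring row (away from the robot), y towards its solid heater half (y 64 to 219 mm, 156 high). Well: inside 314 (x) by 123 mm (y), walls 156 mm high; guard tracks up to 168 mm high at x = +-168, y -70 to 220 mm. Switch pod 100 x 62 x 85 mm at x -50, y -96 mm
- ring0 (a point): centre of the top plane of a steel ring seat in the warmer's well (outer diameter 88, hole 60, top 22 mm above the bench). The flask's ball settles in it: a seated upright flask's origin is 13.5 mm below this point. Three rings in a row, 100 mm apart along the warmer's x. This is the ring nearest the robot
- ring1 (a point): centre of the top plane of a steel ring seat in the warmer's well (outer diameter 88, hole 60, top 22 mm above the bench). The flask's ball settles in it: a seated upright flask's origin is 13.5 mm below this point. Three rings in a row, 100 mm apart along the warmer's x. This is the middle ring
- ring2 (a point): centre of the top plane of a steel ring seat in the warmer's well (outer diameter 88, hole 60, top 22 mm above the bench). The flask's ball settles in it: a seated upright flask's origin is 13.5 mm below this point. Three rings in a row, 100 mm apart along the warmer's x. This is the ring farthest from the robot
- guard (a joint): sliding clear guard window (328 x 128 mm, in a metal frame) on top of the warmer, its underside 157 mm and its top 164 mm above the bench. 0 = fully shut over the well, 0.138 m = fully open (slid along the warmer's +y); sliding friction about 2.5 N, it stays where it is left
- guard_grip (a point): point on the guard's black upright grip fin: 90 mm long along the warmer's x, 16 mm thick along its y, its top 15 mm above this point and its foot (the window) 23 mm below it. Moves with the guard; 35 mm to +y of the well's middle line when shut
- switch (a joint): toggle lever of the warmer on the switch pod. 0 = off, leaning towards the warmer's -x (the robot); 1.0 rad = on, leaning to +x (away from the robot). Light (under 1 N at the knob), stays where it is left
- switch_tip (a point): centre of the 26 mm black ball knob at the end of the 80 mm switch lever; the pivot lies 107 mm above the bench and the knob swings in the warmer's xz plane, its centre 177 mm above the bench at either end and 187 mm midway
- pliers: orange-handled pliers, 140 mm, lying on the bench; leave alone
- spool: grey solder spool, 60 mm across, 50 mm high; leave alone
There are look-alikes about, which are no part of the job. What is shaped like the rest2 but blue or white is not meant.

How it is judged:
On the way, in this order (a step that is already met when the one before it is completed fails the run):
1. the guard is slid fully open (value of joint guard above 0.125 m), for 0.2 s.
2. with the guard open, every uncollared flask stands upright and centred in a ring and every collared one in a cork rest, let go (value of joint guard above 0.11 m and angle between each of flask0, flask1, flask2, flask3, done0, done1, done2's own z axis and vertical below 0.1 rad and ((horizontal distance between flask0 and ring0 below 0.008 m and z of flask0 in the frame of ring0 between -0.019 and -0.009 m) or (horizontal distance between flask0 and ring1 below 0.008 m and z of flask0 in the frame of ring1 between -0.019 and -0.009 m) or (horizontal distance between flask0 and ring2 below 0.008 m and z of flask0 in the frame of ring2 between -0.019 and -0.009 m)) and ((horizontal distance between flask1 and ring0 below 0.008 m and z of flask1 in the frame of ring0 between -0.019 and -0.009 m) or (horizontal distance between flask1 and ring1 below 0.008 m and z of flask1 in the frame of ring1 between -0.019 and -0.009 m) or (horizontal distance between flask1 and ring2 below 0.008 m and z of flask1 in the frame of ring2 between -0.019 and -0.009 m)) and ((horizontal distance between flask2 and ring0 below 0.008 m and z of flask2 in the frame of ring0 between -0.019 and -0.009 m) or (horizontal distance between flask2 and ring1 below 0.008 m and z of flask2 in the frame of ring1 between -0.019 and -0.009 m) or (horizontal distance between flask2 and ring2 below 0.008 m and z of flask2 in the frame of ring2 between -0.019 and -0.009 m)) and ((horizontal distance between flask3 and ring0 below 0.008 m and z of flask3 in the frame of ring0 between -0.019 and -0.009 m) or (horizontal distance between flask3 and ring1 below 0.008 m and z of flask3 in the frame of ring1 between -0.019 and -0.009 m) or (horizontal distance between flask3 and ring2 below 0.008 m and z of flask3 in the frame of ring2 between -0.019 and -0.009 m)) and ((horizontal distance between done0 and rest0 below 0.008 m and z of done0 in the frame of rest0 between 0.001 and 0.011 m) or (horizontal distance between done0 and rest1 below 0.008 m and z of done0 in the frame of rest1 between 0.001 and 0.011 m) or (horizontal distance between done0 and rest2 below 0.008 m and z of done0 in the frame of rest2 between 0.001 and 0.011 m) or (horizontal distance between done0 and rest3 below 0.008 m and z of done0 in the frame of rest3 between 0.001 and 0.011 m)) and ((horizontal distance between done1 and rest0 below 0.008 m and z of done1 in the frame of rest0 between 0.001 and 0.011 m) or (horizontal distance between done1 and rest1 below 0.008 m and z of done1 in the frame of rest1 between 0.001 and 0.011 m) or (horizontal distance between done1 and rest2 below 0.008 m and z of done1 in the frame of rest2 between 0.001 and 0.011 m) or (horizontal distance between done1 and rest3 below 0.008 m and z of done1 in the frame of rest3 between 0.001 and 0.011 m)) and ((horizontal distance between done2 and rest0 below 0.008 m and z of done2 in the frame of rest0 between 0.001 and 0.011 m) or (horizontal distance between done2 and rest1 below 0.008 m and z of done2 in the frame of rest1 between 0.001 and 0.011 m) or (horizontal distance between done2 and rest2 below 0.008 m and z of done2 in the frame of rest2 between 0.001 and 0.011 m) or (horizontal distance between done2 and rest3 below 0.008 m and z of done2 in the frame of rest3 between 0.001 and 0.011 m)) and linear speed of each of flask0, flask1, flask2, flask3, done0, done1, done2 below 0.03 m/s and contact force between each of flask0, flask1, flask2, flask3, done0, done1, done2 and the fingers below 0.1 N), for 0.3 s.
3. the guard is slid fully shut over the seated flasks (value of joint guard below 0.006 m and angle between each of flask0, flask1, flask2, flask3, done0, done1, done2's own z axis and vertical below 0.1 rad and ((horizontal distance between flask0 and ring0 below 0.008 m and z of flask0 in the frame of ring0 between -0.019 and -0.009 m) or (horizontal distance between flask0 and ring1 below 0.008 m and z of flask0 in the frame of ring1 between -0.019 and -0.009 m) or (horizontal distance between flask0 and ring2 below 0.008 m and z of flask0 in the frame of ring2 between -0.019 and -0.009 m)) and ((horizontal distance between flask1 and ring0 below 0.008 m and z of flask1 in the frame of ring0 between -0.019 and -0.009 m) or (horizontal distance between flask1 and ring1 below 0.008 m and z of flask1 in the frame of ring1 between -0.019 and -0.009 m) or (horizontal distance between flask1 and ring2 below 0.008 m and z of flask1 in the frame of ring2 between -0.019 and -0.009 m)) and ((horizontal distance between flask2 and ring0 below 0.008 m and z of flask2 in the frame of ring0 between -0.019 and -0.009 m) or (horizontal distance between flask2 and ring1 below 0.008 m and z of flask2 in the frame of ring1 between -0.019 and -0.009 m) or (horizontal distance between flask2 and ring2 below 0.008 m and z of flask2 in the frame of ring2 between -0.019 and -0.009 m)) and ((horizontal distance between flask3 and ring0 below 0.008 m and z of flask3 in the frame of ring0 between -0.019 and -0.009 m) or (horizontal distance between flask3 and ring1 below 0.008 m and z of flask3 in the frame of ring1 between -0.019 and -0.009 m) or (horizontal distance between flask3 and ring2 below 0.008 m and z of flask3 in the frame of ring2 between -0.019 and -0.009 m)) and ((horizontal distance between done0 and rest0 below 0.008 m and z of done0 in the frame of rest0 between 0.001 and 0.011 m) or (horizontal distance between done0 and rest1 below 0.008 m and z of done0 in the frame of rest1 between 0.001 and 0.011 m) or (horizontal distance between done0 and rest2 below 0.008 m and z of done0 in the frame of rest2 between 0.001 and 0.011 m) or (horizontal distance between done0 and rest3 below 0.008 m and z of done0 in the frame of rest3 between 0.001 and 0.011 m)) and ((horizontal distance between done1 and rest0 below 0.008 m and z of done1 in the frame of rest0 between 0.001 and 0.011 m) or (horizontal distance between done1 and rest1 below 0.008 m and z of done1 in the frame of rest1 between 0.001 and 0.011 m) or (horizontal distance between done1 and rest2 below 0.008 m and z of done1 in the frame of rest2 between 0.001 and 0.011 m) or (horizontal distance between done1 and rest3 below 0.008 m and z of done1 in the frame of rest3 between 0.001 and 0.011 m)) and ((horizontal distance between done2 and rest0 below 0.008 m and z of done2 in the frame of rest0 between 0.001 and 0.011 m) or (horizontal distance between done2 and rest1 below 0.008 m and z of done2 in the frame of rest1 between 0.001 and 0.011 m) or (horizontal distance between done2 and rest2 below 0.008 m and z of done2 in the frame of rest2 between 0.001 and 0.011 m) or (horizontal distance between done2 and rest3 below 0.008 m and z of done2 in the frame of rest3 between 0.001 and 0.011 m))), for 0.2 s.
4. the switch is flipped on with the guard shut (value of joint switch above 0.9 rad and value of joint guard below 0.006 m), for 0.2 s.
At the end, for the whole second after the job is handed in: Every uncollared flask present stands in a ring of the warmer and every collared one in a cork rest: tilt under 0.10 rad, its lowest point within 8 mm of the ring's axis and 9 to 19 mm below the ring's top, at rest; the guard is shut to within 6 mm and the switch lever is past 0.9 rad (on) (all of step 4 and angle between each of flask0, flask1, flask2, flask3, done0, done1, done2's own z axis and vertical below 0.1 rad and ((horizontal distance between flask0 and ring0 below 0.008 m and z of flask0 in the frame of ring0 between -0.019 and -0.009 m) or (horizontal distance between flask0 and ring1 below 0.008 m and z of flask0 in the frame of ring1 between -0.019 and -0.009 m) or (horizontal distance between flask0 and ring2 below 0.008 m and z of flask0 in the frame of ring2 between -0.019 and -0.009 m)) and ((horizontal distance between flask1 and ring0 below 0.008 m and z of flask1 in the frame of ring0 between -0.019 and -0.009 m) or (horizontal distance between flask1 and ring1 below 0.008 m and z of flask1 in the frame of ring1 between -0.019 and -0.009 m) or (horizontal distance between flask1 and ring2 below 0.008 m and z of flask1 in the frame of ring2 between -0.019 and -0.009 m)) and ((horizontal distance between flask2 and ring0 below 0.008 m and z of flask2 in the frame of ring0 between -0.019 and -0.009 m) or (horizontal distance between flask2 and ring1 below 0.008 m and z of flask2 in the frame of ring1 between -0.019 and -0.009 m) or (horizontal distance between flask2 and ring2 below 0.008 m and z of flask2 in the frame of ring2 between -0.019 and -0.009 m)) and ((horizontal distance between flask3 and ring0 below 0.008 m and z of flask3 in the frame of ring0 between -0.019 and -0.009 m) or (horizontal distance between flask3 and ring1 below 0.008 m and z of flask3 in the frame of ring1 between -0.019 and -0.009 m) or (horizontal distance between flask3 and ring2 below 0.008 m and z of flask3 in the frame of ring2 between -0.019 and -0.009 m)) and ((horizontal distance between done0 and rest0 below 0.008 m and z of done0 in the frame of rest0 between 0.001 and 0.011 m) or (horizontal distance between done0 and rest1 below 0.008 m and z of done0 in the frame of rest1 between 0.001 and 0.011 m) or (horizontal distance between done0 and rest2 below 0.008 m and z of done0 in the frame of rest2 between 0.001 and 0.011 m) or (horizontal distance between done0 and rest3 below 0.008 m and z of done0 in the frame of rest3 between 0.001 and 0.011 m)) and ((horizontal distance between done1 and rest0 below 0.008 m and z of done1 in the frame of rest0 between 0.001 and 0.011 m) or (horizontal distance between done1 and rest1 below 0.008 m and z of done1 in the frame of rest1 between 0.001 and 0.011 m) or (horizontal distance between done1 and rest2 below 0.008 m and z of done1 in the frame of rest2 between 0.001 and 0.011 m) or (horizontal distance between done1 and rest3 below 0.008 m and z of done1 in the frame of rest3 between 0.001 and 0.011 m)) and ((horizontal distance between done2 and rest0 below 0.008 m and z of done2 in the frame of rest0 between 0.001 and 0.011 m) or (horizontal distance between done2 and rest1 below 0.008 m and z of done2 in the frame of rest1 between 0.001 and 0.011 m) or (horizontal distance between done2 and rest2 below 0.008 m and z of done2 in the frame of rest2 between 0.001 and 0.011 m) or (horizontal distance between done2 and rest3 below 0.008 m and z of done2 in the frame of rest3 between 0.001 and 0.011 m)) and linear speed of each of flask0, flask1, flask2, flask3, done0, done1, done2 below 0.03 m/s); the robot touches nothing.
It fails at once if the pliers or the spool is moved more than 6 cm from its place (distance of any of pliers, spool from where it was at the start of the episode above 0.06 m).
Of flask0, flask1, flask2, flask3 only 2 to 3 are there at a start; the rules pass over those that are not, and their reading is None.
Of done0, done1, done2 only 1 to 2 are there at a start; the rules pass over those that are not, and their reading is None.
At some moment in a run one of flask0, flask1, flask2, flask3, done0, done1, done2 may be knocked a few centimetres aside while the robot is not near it.
Once in a run the grip may slacken for a moment while it holds something.
It also fails if it takes over 210 s, if anything falls off the work surface, if the arm or the gripper's body presses on something with over 40 N, if the wrist force passes 120 N, or if a joint passes its speed limit or range.

## Robot

A 6-joint arm with a two-finger parallel gripper is mounted at the origin on the work surface. World frame = base frame: x ahead of the robot, y to its left, z up, the work surface at z = 0. Lengths are in m, angles in rad, forces in N, time in s.
With the tool pointing down it reaches from about 0.4 to 0.825 m from the base axis. Payload 7 kg.
Tool frame: the origin (TCP) lies on the centre line of the jaws, within the pads' length; the fingertips stand 22 mm ahead of it and the grasp point (between the pads) lies 3 mm ahead of it (arm.tcp_to_tips is the distance from the TCP to the fingertips, in m); z points along the fingers, y is the line along which they close (so a half turn about z gives the same grasp; the last joint's range is limited). The gripper opens to 88 mm and grips with 3 to 60 N. Pads are 19 mm wide; open, the fingers measure 130 mm over their backs; the gripper's body (78 mm by 193 mm) begins 47 mm behind the grasp point.
Start: joints at [0.288, 0.359, 0.012, 0, -1.224, -0.288], TCP at [0.675, -0, 0.249] pointing down, gripper open.
Joint ranges: [-3.07, 3.07], [-1.43, 2.12], [-1.02, 1.25], [-3.03, 1.67], [-3.05, -0], [-3.03, 3.03]. Speed limits (rad/s): [2.39, 2.39, 3.01, 3.14, 3.14, 3.14].

## Interface

Orientations are given as [roll, pitch, yaw] about the fixed x, y, z axes, in that order (R = Rz(yaw) Ry(pitch) Rx(roll)).
In Python, from station import arm gives the robot as it stands.
- The arm moves only by the tool jog_arm, never from a script. Its argument "targets" is a list of rows, each an object of numbers: "dx", "dy", "dz": the shift along the tool's x, y, z in mm; "rx", "ry", "rz": the turn, a rotation vector about the tool's x, y, z in rad; "gripper": the closure, from 0 (fully open) to 1 (shut). In form: [{"dx": .., "dy": .., "dz": .., "rx": .., "ry": .., "rz": .., "gripper": ..}, ...]. A call has exactly 8 rows; each row is the pose to reach, as a shift and turn from the pose commanded when the call began, along the tool's axes at that moment; what a row does not reach only later rows make up. A row lasts 1/12 s, in which the tool goes at most 41.7 mm and 7.16 degrees, less where a joint would pass 70% of its speed; a pose out of reach is approached as far as the arm can. A call with a gripper value outside its range is refused whole. The fingers move at their own pace and stop on an object; "force" is the grip in N (left out, the last holds). Time passes only in rows, so rows that repeat a pose let the fingers close, or fill a call up. It gives the time, the measured TCP pose, the force, the opening and the grip force at its end, in the units of the state.
- arm.get_state(): the state, without advancing time (a new reading comes with each control period).
- arm.grab_frame(name): name is "scene" or "side" or "wrist"; returns a dict with "frame" (400x640x3 uint8, red, green, blue), "z_map" (400x640 float32, m along the optical axis (not along the pixel's ray), 0 where there is no reading), "fx", "fy", "cx", "cy" (pixels), "view" (4x4, takes a point from world to camera coordinates). Camera axes: x right, y down, z forward; pixel columns grow to the right and rows downward; lengths in m; the calibration is good to about 2 mm. A picture is of the moment at which its call begins.
- arm.job_done(): hands the job in; it is judged then, once.
The state is a dict: "t": time; "q": joint angles; "qd": joint speeds; "joint_efforts": joint torques, N m; "eef_pos": TCP position; "ee_rot": TCP orientation; "force": force on the tool from outside, world axes, zero at the start; "moment": the same for the moment, N m; "width": finger opening in m; "gripper_force": force on a finger pad.
Only numpy, scipy, OpenCV 4.12 (cv2) and the standard library are available. Lean on these libraries where they do the work, as an engineer would, in place of code of your own. Each camera call takes 0.05 s, during which the arm holds its last target. There are 200 camera calls.

## Working session

There is one attempt and no reset: what is moved stays moved. The work goes in short steps, Python scripts to look and compute and a tool call to move; the robot and the scene stay as the last step left them, time stands still between calls to the robot, and variables do not carry over. Pictures are saved under pics/ and viewed, at most 14 in all, crops included, and the job is handed in when it is done.

Besides the shell and the picture viewer there is one more tool, called after "Emit:" as name(argument=value, ...) on one line, values as JSON. jog_arm: Moves the arm, as the interface text tells. Its arguments: {"type":"object","properties":{"targets":{"type":"array","items":{"type":"object","properties":{"dx":{"type":"number"},"dy":{"type":"number"},"dz":{"type":"number"},"rx":{"type":"number"},"ry":{"type":"number"},"rz":{"type":"number"},"gripper":{"type":"number"}}}},"force":{"type":"number"}},"required":["targets"]}

```bash
mkdir -p pics; ls; cat > h.py <<'E'
import numpy as np, cv2
from station import arm
def grab(n,save=None):
    f=arm.grab_frame(n)
    if save: cv2.imwrite('pics/'+save,cv2.cvtColor(f['frame'],cv2.COLOR_RGB2BGR))
    return f
def world(f):
    """per-pixel world points from the depth map"""
    z=f['z_map']; v,u=np.mgrid[:z.shape[0],:z.shape[1]]
    c=np.stack([(u-f['cx'])/f['fx']*z,(v-f['cy'])/f['fy']*z,z],-1)
    V=np.array(f['view']); p=(c-V[:3,3])@V[:3,:3]
    p[z==0]=np.nan; return p
def ray(f,u,v,h):
    V=np.array(f['view']); R=V[:3,:3]; o=-R.T@V[:3,3]
    d=R.T@np.array([(u-f['cx'])/f['fx'],(v-f['cy'])/f['fy'],1]); return o+d*(h-o[2])/d[2]
E
python3 - <<'E'
from h import *
for n in ('scene','side','wrist'):
    f=grab(n,n+'0.png'); V=np.array(f['view']); print(n,-V[:3,:3].T@V[:3,3],V[2,:3],f['fx'])
print(arm.get_state())
E
```

```text
pics
scene [ 0.26210679 -0.37266291  1.12752516] [ 0.24135547  0.23828236 -0.94072794] 402.3227333505241
side [-0.04079549 -0.77542248  0.76282941] [ 0.50797891  0.6265358  -0.5911094 ] 425.6658039381638
wrist [ 0.67495495 -0.07462886  0.38457615] [-0.00114011  0.27411674 -0.96169575] 311.69023330636554
{'t': 0.15, 'q': array([ 2.88083388e-01,  3.59237166e-01,  1.13193829e-02, -2.01585649e-04,
       -1.22408342e+00, -2.88131750e-01]), 'qd': array([-4.79569898e-04, -1.92691420e-03,  3.14879674e-03,  2.57071110e-03,
       -3.49220829e-04, -1.45227079e-05]), 'joint_efforts': array([ 1.39394037e-04, -5.83274567e+01,  2.93289685e+01,  7.00122759e+00,
        8.75052094e-03, -9.76538854e-05]), 'eef_pos': array([ 6.74696001e-01, -4.29281679e-05,  2.47859660e-01]), 'ee_rot': array([ 3.14038359e+00, -1.60685311e-04, -1.57091321e+00]), 'force': array([-0.57840265, -0.22108887,  1.15335706]), 'moment': array([ 0.02029954,  0.04972466, -0.01802218]), 'gripper_force': 0.0, 'width': 0.08752591759646713}
```

View pics/scene0.png

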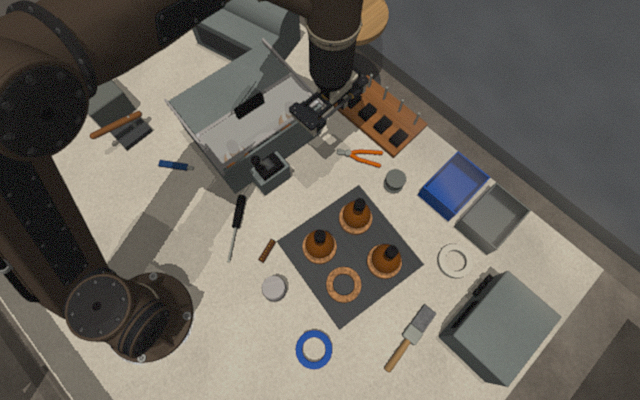

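View pics/side0.png

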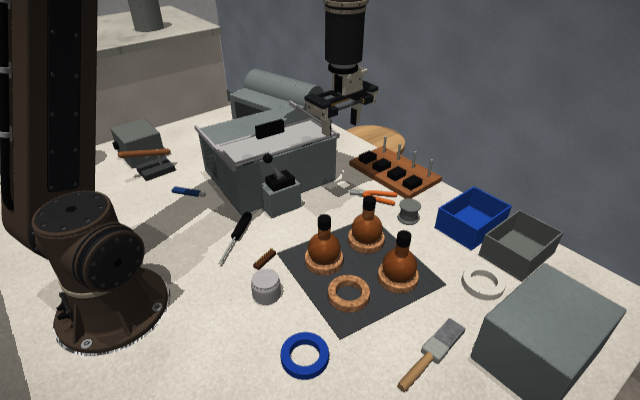

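Scene view: warmer at (250,115) with its guard fin at (249,104), switch at (268,165), plate with flasks at (320,245), (355,215), (385,260) and an empty cork at (344,285). The blue and white rings are decoys.

```bash
cat > td.py <<'E'
from h import *
def topdown(names,fn):
    H=np.zeros((520,700,3),np.uint8); Z=np.full((520,700),-1.)
    for n in names:
        f=grab(n); p=world(f); ok=np.isfinite(p[...,2])&(p[...,2]<.22)&(p[...,2]>-.02)
        x,y,z=p[ok].T; c=f['frame'][ok]
        # image: col=(0.45-y)*700 , row=(0.95-x)*700
        s=700; r=((.95-x)*s).astype(int); q=((.45-y)*s).astype(int)
        k=(r>=0)&(r<520)&(q>=0)&(q<700); o=np.argsort(z[k])
        for i,j,zz,cc in zip(r[k][o],q[k][o],z[k][o],c[k][o]):
            if zz>Z[i,j]: Z[i,j]=zz; H[i,j]=cc[::-1]
    m=(Z<-.5).astype(np.uint8)
    H=cv2.inpaint(H,m,2,cv2.INPAINT_NS)
    cv2.imwrite('pics/'+fn,H)
E
python3 - <<'E'
from td import *
topdown(['scene','side'],'td0.png')
f=grab('scene'); p=world(f); im=f['frame'].astype(int)
hsv=cv2.cvtColor(f['frame'],cv2.COLOR_RGB2HSV)
# plate cork ring & flasks
amber=((hsv[...,0]<18)&(hsv[...,1]>110)&(p[...,0]>.25)&(p[...,2]<.16)).astype(np.uint8)
n,l,s,c=cv2.connectedComponentsWithStats(amber)
for i in range(1,n):
    if s[i,4]>80: q=p[l==i]; print('amber',s[i],c[i],np.nanmean(q,0),np.nanmin(q,0),np.nanmax(q,0))
dark=((hsv[...,2]<70)&(p[...,2]>.12)&(p[...,2]<.215)&(p[...,0]>.3)).astype(np.uint8)
n,l,s,c=cv2.connectedComponentsWithStats(dark)
for i in range(1,n):
    if s[i,4]>30: q=p[l==i]; print('dark',s[i],c[i],np.nanmedian(q,0),np.nanmax(q,0))
E
```

```text
amber [357   0  31  45 896] [372.42745536  19.46205357] [ 1.38079464  0.4026999  -0.25218877] [ 1.25400086  0.33422007 -0.28398564] [ 1.495303    0.50670784 -0.24044257]
amber [ 339   79   88   78 2531] [384.09561438 117.71315685] [ 0.89606775 -0.04165339  0.01761853] [ 0.81769095 -0.15292816 -0.00188932] [0.98048845 0.08422759 0.04367711]
amber [104 111  37  20 232] [122.24137931 120.95258621] [0.29869952 0.48340641 0.07687414] [0.25002572 0.47542506 0.01634046] [0.35586985 0.54810412 0.09585507]
amber [349 149  34  18 257] [365.3463035  156.07392996] [ 0.75766527 -0.09024713  0.010378  ] [ 0.72548051 -0.14419979 -0.00587188] [ 0.80513539 -0.04785955  0.01929503]
amber [339 201  33  34 778] [354.73136247 218.79305913] [ 0.57400563 -0.21259429  0.05544165] [ 0.54321722 -0.25262599 -0.00080348] [ 0.62821489 -0.15524328  0.14228945]
amber [302 230  35  34 782] [319.00895141 248.08951407] [ 0.44429074 -0.20156469  0.05702603] [ 0.40901661 -0.23913558 -0.00257556] [ 0.49903589 -0.14505012  0.14633931]
amber [259 240  16  22 112] [266.70535714 250.41071429] [ 0.34282972 -0.09518396  0.013
[... 793 characters left out ...]
004265 0.19157014] [0.63192262 0.24244363 0.20592368]
dark [223 123  79  55 588] [258.69727891 152.64455782] [0.47965183 0.08816093 0.14130587] [0.64828816 0.11314382 0.19429528]
dark [354 198  12  13 128] [359.5703125 203.7578125] [ 0.58787691 -0.20606571  0.14224406] [ 0.60552152 -0.19056834  0.14773027]
dark [314 229  12  14 130] [319.82307692 235.17692308] [ 0.45512725 -0.19291569  0.14262657] [ 0.47134041 -0.17620848  0.14731922]
dark [385 245  14  13 136] [391.59558824 250.92647059] [ 0.55283304 -0.34798947  0.1427054 ] [ 0.57070401 -0.33307379  0.14716144]
dark [462 275  41  48  56] [482.01785714 298.69642857] [ 0.62944253 -0.58190524  0.12393245] [ 0.70867982 -0.58089866  0.13135552]
```

View pics/td0.png

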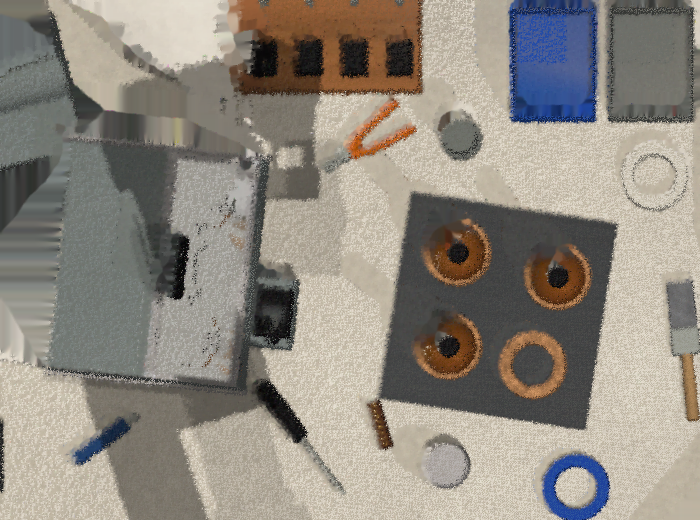

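View pics/wrist0.png

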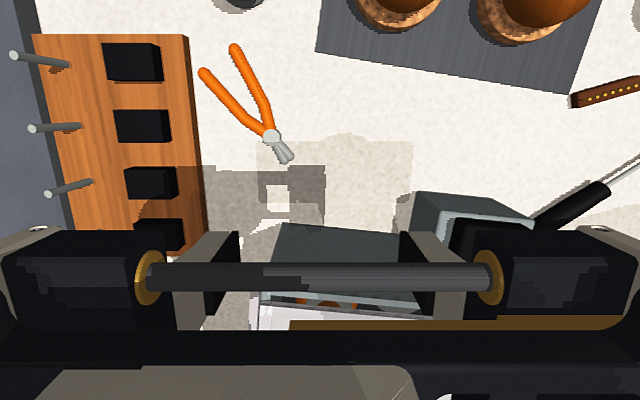

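```bash
python3 - <<'E'
from h import *
for n in ('scene','side'):
    f=grab(n); p=world(f); hsv=cv2.cvtColor(f['frame'],cv2.COLOR_RGB2HSV)
    X,Y,Z=np.moveaxis(p,-1,0)
    m=(hsv[...,2]<75)&(Z>.193)&(Z<.208)&(abs(X-.57)<.09)&(abs(Y-.19)<.06)
    q=p[m]; r=cv2.minAreaRect((q[:,:2]*1000).astype(np.float32)); print(n,'fin',m.sum(),r,np.median(q[:,2]))
    # right outer wall/track top: points z .15-.172, 
    m=(Z>.160)&(Z<.175)&(X>.35)&(X<.8)&(Y>.05)&(Y<.42)
    q=p[m]; r=cv2.minAreaRect((q[:,:2]*1000).astype(np.float32)); print('tops',m.sum(),r,cv2.boxPoints(r))
    m=(Z>.150)&(Z<.1605)&(X>.44)&(X<.66)&(Y>.06)&(Y<.135)
    q=p[m];
    # right edge of the warmer: min y per x bin
    b=[(x,np.percentile(q[abs(q[:,0]-x)<.008,1],2)) for x in np.arange(.45,.65,.02) if (abs(q[:,0]-x)<.008).sum()>5]
    print('edge',np.round(b,4).tolist(), np.polyfit(*np.array(b).T,1))
    m=(hsv[...,2]<80)&(Z>.165)&(Z<.2)&(X>.42)&(X<.62)&(Y>.02)&(Y<.1); q=p[m]; print('knob',len(q),np.nanmean(q,0),np.nanmin(q,0),np.nanmax(q,0))
    # caps
    for c in ((.588,-.206),(.455,-.193),(.553,-.348)):
        m=(hsv[...,2]<80)&(abs(Z-.145)<.006)&(np.hypot(X-c[0],Y-c[1])<.03); q=p[m]
        (a,b2),rr=cv2.minEnclosingCircle((q[:,:2]*1000).astype(np.float32)); print('cap',len(q),a,b2,rr,np.median(q,0))
    # cork ring tops
    for c in ((.575,-.21),(.444,-.195),(.54,-.35),(.43,-.31)):
        m=(hsv[...,1]>80)&(abs(Z-.022)<.004)&(np.hypot(X-c[0],Y-c[1])<.06); q=(p[m][:,:2]*1000).astype(np.float32)
        (a,b2),rr=cv2.minEnclosingCircle(q); A=np.c_[2*q,np.ones(len(q))];print('cork',len(q),a,b2,rr)
    # amber in warmer seen through the window
    m=(hsv[...,0]<18)&(hsv[...,1]>90)&(X>.4)&(X<.75)&(Y>.06)&(Y<.25); print('amb',m.sum())
E
```

```text
scene fin 211 ((569.4513549804688, 192.94766235351562), (17.851980209350586, 89.0655288696289), 83.66038513183594) 0.20109293083484908
tops 4489 ((572.3641967773438, 205.18212890625), (328.8905944824219, 345.6397705078125), 83.69805145263672) [[382.53778   60.700653]
 [726.0889    22.760437]
 [762.1906   349.6636  ]
 [418.63947  387.60382 ]]
edge [[0.45, 0.095], [0.47, 0.0929], [0.49, 0.0913], [0.51, 0.0895], [0.53, 0.0876], [0.55, 0.0855], [0.57, 0.0829], [0.59, 0.0808], [0.61, 0.0785], [0.63, 0.0768]] [-0.10259081  0.14149321]
knob 80 [0.47103555 0.05801675 0.18771832] [0.46038649 0.04842786 0.17200225] [0.48441268 0.07385743 0.19496079]
cap 103 590.46435546875 -205.01329040527344 15.181341171264648 [ 0.59060367 -0.20566912  0.14294533]
cap 112 456.63232421875 -191.47752380371094 15.231584548950195 [ 0.45618619 -0.19149219  0.1431457 ]
cap 114 555.7527465820312 -347.73486328125 15.028016090393066 [ 0.55558369 -0.34790809  0.14253597]
cork 217 589.742919921875 -205.4499053955078 47.531578063964844
cork 216 456.1054992675781 -191.8474884033203 47.48670959472656
cork 228 555.316040039
[... 603 characters left out ...]
5877602  0.11623107]
knob 79 [0.46810624 0.05759755 0.18467199] [0.45889422 0.04984387 0.16665622] [0.48115124 0.07436885 0.19465618]
cap 76 589.9876708984375 -203.53370666503906 15.498771667480469 [ 0.5872116  -0.204638    0.14338131]
cap 92 454.9361877441406 -191.14608764648438 14.893080711364746 [ 0.45389508 -0.19187459  0.14334905]
cap 106 553.3399658203125 -346.9878234863281 14.973896980285645 [ 0.55215513 -0.34813768  0.14316408]
cork 291 588.4002075195312 -204.2698974609375 47.53137969970703
cork 326 455.189208984375 -191.5167236328125 48.07150650024414
cork 366 554.249267578125 -346.5859680175781 48.00337600708008
cork 717 428.9491882324219 -311.0512390136719 48.781497955322266
amb 0
```

Emit:
jog_arm(targets=[{"dx": -40, "dy": 28, "rz": 0.1, "gripper": 1}, {"dx": -70, "dy": 50, "rz": 0.1, "gripper": 1}, {"dx": -100, "dy": 70, "rz": 0.1, "gripper": 1}, {"dx": -130, "dy": 91, "rz": 0.1, "gripper": 1}, {"dx": -157, "dy": 110, "rz": 0.1, "gripper": 1}, {"dx": -157, "dy": 110, "rz": 0.1, "gripper": 1}, {"dx": -157, "dy": 110, "dz": 20, "rz": 0.1, "gripper": 1}, {"dx": -157, "dy": 110, "dz": 20, "rz": 0.1, "gripper": 1}], force=20)

```text
invalid input at $.targets[0]: expected keys dx, dy, dz, rx, ry, rz, gripper
```

Emit:
jog_arm(targets=[{"dx": -40, "dy": 28, "dz": 0, "rx": 0, "ry": 0, "rz": 0.1, "gripper": 1}, {"dx": -70, "dy": 50, "dz": 0, "rx": 0, "ry": 0, "rz": 0.1, "gripper": 1}, {"dx": -100, "dy": 70, "dz": 0, "rx": 0, "ry": 0, "rz": 0.1, "gripper": 1}, {"dx": -130, "dy": 91, "dz": 0, "rx": 0, "ry": 0, "rz": 0.1, "gripper": 1}, {"dx": -157, "dy": 110, "dz": 0, "rx": 0, "ry": 0, "rz": 0.1, "gripper": 1}, {"dx": -157, "dy": 110, "dz": 0, "rx": 0, "ry": 0, "rz": 0.1, "gripper": 1}, {"dx": -157, "dy": 110, "dz": 20, "rx": 0, "ry": 0, "rz": 0.1, "gripper": 1}, {"dx": -157, "dy": 110, "dz": 20, "rx": 0, "ry": 0, "rz": 0.1, "gripper": 1}], force=20)

```text
t: 1.07
eef_pos: [0.5633, 0.1573, 0.2262]
ee_rot: [3.138, -0.001, -1.67]
force: [-1.5, -0.2, -0.7]
width: 0.04
gripper_force: 0.0
```

Emit:
jog_arm(targets=[{"dx": 0, "dy": 0, "dz": 0, "rx": 0, "ry": 0, "rz": 0, "gripper": 1}, {"dx": 0, "dy": 0, "dz": 0, "rx": 0, "ry": 0, "rz": 0, "gripper": 1}, {"dx": 0, "dy": 0, "dz": 15, "rx": 0, "ry": 0, "rz": 0, "gripper": 1}, {"dx": 0, "dy": 0, "dz": 27, "rx": 0, "ry": 0, "rz": 0, "gripper": 1}, {"dx": 0, "dy": 0, "dz": 27, "rx": 0, "ry": 0, "rz": 0, "gripper": 1}, {"dx": -10, "dy": 0, "dz": 27, "rx": 0, "ry": 0, "rz": 0, "gripper": 1}, {"dx": -20, "dy": 0, "dz": 27, "rx": 0, "ry": 0, "rz": 0, "gripper": 1}, {"dx": -30, "dy": 0, "dz": 27, "rx": 0, "ry": 0, "rz": 0, "gripper": 1}])

```text
t: 1.73
eef_pos: [0.5689, 0.1873, 0.2028]
ee_rot: [-3.14, -0.0, -1.671]
force: [2.0, -3.9, -0.3]
width: 0.0003
gripper_force: 1.6
```

Emit:
jog_arm(targets=[{"dx": -10, "dy": 0, "dz": 0, "rx": 0, "ry": 0, "rz": 0, "gripper": 1}, {"dx": -20, "dy": 0, "dz": 0, "rx": 0, "ry": 0, "rz": 0, "gripper": 1}, {"dx": -30, "dy": 0, "dz": 0, "rx": 0, "ry": 0, "rz": 0, "gripper": 1}, {"dx": -40, "dy": 0, "dz": 0, "rx": 0, "ry": 0, "rz": 0, "gripper": 1}, {"dx": -50, "dy": 0, "dz": 0, "rx": 0, "ry": 0, "rz": 0, "gripper": 1}, {"dx": -60, "dy": 0, "dz": 0, "rx": 0, "ry": 0, "rz": 0, "gripper": 1}, {"dx": -70, "dy": 0, "dz": 0, "rx": 0, "ry": 0, "rz": 0, "gripper": 1}, {"dx": -80, "dy": 0, "dz": 0, "rx": 0, "ry": 0, "rz": 0, "gripper": 1}])

```text
t: 2.4
eef_pos: [0.576, 0.2674, 0.2015]
ee_rot: [3.142, -0.0, -1.671]
force: [1.7, -3.1, 1.6]
width: 0.0004
gripper_force: 1.6
```

Emit:
jog_arm(targets=[{"dx": -8, "dy": 0, "dz": 0, "rx": 0, "ry": 0, "rz": 0, "gripper": 1}, {"dx": -14, "dy": 0, "dz": 0, "rx": 0, "ry": 0, "rz": 0, "gripper": 1}, {"dx": -19, "dy": 0, "dz": 0, "rx": 0, "ry": 0, "rz": 0, "gripper": 1}, {"dx": -23, "dy": 0, "dz": 0, "rx": 0, "ry": 0, "rz": 0, "gripper": 1}, {"dx": -27, "dy": 0, "dz": 0, "rx": 0, "ry": 0, "rz": 0, "gripper": 1}, {"dx": -30, "dy": 0, "dz": 0, "rx": 0, "ry": 0, "rz": 0, "gripper": 1}, {"dx": -32, "dy": 0, "dz": 0, "rx": 0, "ry": 0, "rz": 0, "gripper": 1}, {"dx": -34, "dy": 0, "dz": 0, "rx": 0, "ry": 0, "rz": 0, "gripper": 1}])

```text
t: 3.07
eef_pos: [0.5793, 0.3003, 0.2014]
ee_rot: [3.141, -0.0, -1.671]
force: [2.0, -2.6, 0.1]
width: 0.0006
gripper_force: 1.3
```

```bash
python3 - <<'E'
from h import *
s=arm.get_state(); print(s['eef_pos'],s['force'])
E
```

```text
[0.57930514 0.30025995 0.20138098] [ 2.01924969 -2.62946382  0.12557973]
```

Creep to the stop in small steps.

Emit:
jog_arm(targets=[{"dx": -1, "dy": 0, "dz": 0, "rx": 0, "ry": 0, "rz": 0, "gripper": 1}, {"dx": -2, "dy": 0, "dz": 0, "rx": 0, "ry": 0, "rz": 0, "gripper": 1}, {"dx": -3, "dy": 0, "dz": 0, "rx": 0, "ry": 0, "rz": 0, "gripper": 1}, {"dx": -4, "dy": 0, "dz": 0, "rx": 0, "ry": 0, "rz": 0, "gripper": 1}, {"dx": -5, "dy": 0, "dz": 0, "rx": 0, "ry": 0, "rz": 0, "gripper": 1}, {"dx": -6, "dy": 0, "dz": 0, "rx": 0, "ry": 0, "rz": 0, "gripper": 1}, {"dx": -6, "dy": 0, "dz": 0, "rx": 0, "ry": 0, "rz": 0, "gripper": 1}, {"dx": -6, "dy": 0, "dz": 0, "rx": 0, "ry": 0, "rz": 0, "gripper": 1}])

```text
t: 3.73
eef_pos: [0.5797, 0.305, 0.2014]
ee_rot: [3.141, -0.002, -1.671]
force: [2.1, -6.8, -0.6]
width: 0.0004
gripper_force: 3.3
```

Emit:
jog_arm(targets=[{"dx": 10, "dy": 0, "dz": 0, "rx": 0, "ry": 0, "rz": 0, "gripper": 1}, {"dx": 10, "dy": 0, "dz": -40, "rx": 0, "ry": 0, "rz": 0, "gripper": 1}, {"dx": 10, "dy": 0, "dz": -80, "rx": 0, "ry": 0, "rz": 0, "gripper": 0.5}, {"dx": 50, "dy": -20, "dz": -110, "rx": 0, "ry": 0, "rz": 0, "gripper": 0.5}, {"dx": 90, "dy": -40, "dz": -130, "rx": 0, "ry": 0, "rz": 0, "gripper": 0.5}, {"dx": 130, "dy": -60, "dz": -130, "rx": 0, "ry": 0, "rz": 0, "gripper": 0.4}, {"dx": 170, "dy": -80, "dz": -130, "rx": 0, "ry": 0, "rz": 0, "gripper": 0.4}, {"dx": 210, "dy": -90, "dz": -130, "rx": 0, "ry": 0, "rz": 0, "gripper": 0.4}])

```text
t: 4.4
eef_pos: [0.6441, 0.11, 0.3322]
ee_rot: [-3.14, 0.002, -1.669]
force: [1.3, -0.3, 0.8]
width: 0.0346
gripper_force: 0.0
```

Emit:
jog_arm(targets=[{"dx": 40, "dy": 0, "dz": 0, "rx": 0, "ry": 0, "rz": 0, "gripper": 0.4}, {"dx": 80, "dy": 0, "dz": 0, "rx": 0, "ry": 0, "rz": 0, "gripper": 0.4}, {"dx": 100, "dy": 0, "dz": 0, "rx": 0, "ry": 0, "rz": 0, "gripper": 0.4}, {"dx": 100, "dy": 0, "dz": 0, "rx": 0, "ry": 0, "rz": 0, "gripper": 0.4}, {"dx": 100, "dy": 0, "dz": 0, "rx": 0, "ry": 0, "rz": 0, "gripper": 0.4}, {"dx": 100, "dy": 0, "dz": 0, "rx": 0, "ry": 0, "rz": 0, "gripper": 0.4}, {"dx": 100, "dy": 0, "dz": 0, "rx": 0, "ry": 0, "rz": 0, "gripper": 0.4}, {"dx": 100, "dy": 0, "dz": 0, "rx": 0, "ry": 0, "rz": 0, "gripper": 0.4}])

```text
t: 5.07
eef_pos: [0.6335, 0.0125, 0.3311]
ee_rot: [3.142, 0.0, -1.669]
force: [-0.4, -0.1, 0.0]
width: 0.0527
gripper_force: 0.0
```

```bash
python3 - <<'E'
from h import *
f=grab('scene'); im=f['frame'][:,:,::-1]; g=grab('side')
a=cv2.resize(im[20:220,130:430],(600,400),interpolation=cv2.INTER_CUBIC)
b=cv2.resize(g['frame'][80:230,180:405,::-1],(600,400))
cv2.imwrite('pics/o1.png',a); cv2.imwrite('pics/o1s.png',b)
p=world(f); X,Y,Z=np.moveaxis(p,-1,0); hsv=cv2.cvtColor(f['frame'],cv2.COLOR_RGB2HSV)
m=(hsv[...,2]<75)&(Z>.193)&(Z<.208)&(abs(X-.58)<.09)&(abs(Y-.32)<.06)
q=p[m]; print('fin',len(q),cv2.minAreaRect((q[:,:2]*1000).astype(np.float32)))
m=(hsv[...,2]<80)&(abs(Z-.143)<.007)&(X>.4)&(X<.75)&(Y>.09)&(Y<.25)
n,l,s,c=cv2.connectedComponentsWithStats(m.astype(np.uint8))
for i in range(1,n):
    if s[i,4]>15: q=p[l==i]; print('cap',s[i],cv2.minEnclosingCircle((q[:,:2]*1000).astype(np.float32)),np.median(q,0))
print(arm.get_state()['eef_pos'])
E
```

```text
fin 180 ((582.2095336914062, 319.17327880859375), (15.437416076660156, 86.06205749511719), 82.81796264648438)
cap [202  95  67  45 223] ((530.4356689453125, 217.2705078125), 112.94620513916016) [0.52860806 0.21825346 0.14316987]
cap [226 139  12  11  99] ((467.0843505859375, 159.6571044921875), 16.532955169677734) [0.46599474 0.15768102 0.14270239]
cap [227 148  35  26  86] ((457.47802734375, 97.27603149414062), 55.805423736572266) [0.45260255 0.09683284 0.14325627]
[0.63343791 0.01240041 0.33103261]
```

View pics/o1.png

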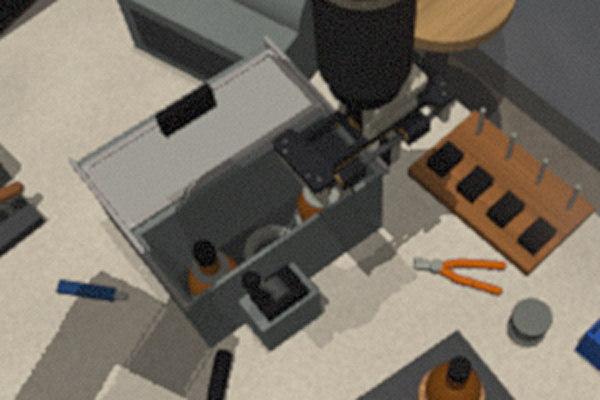

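View pics/o1s.png

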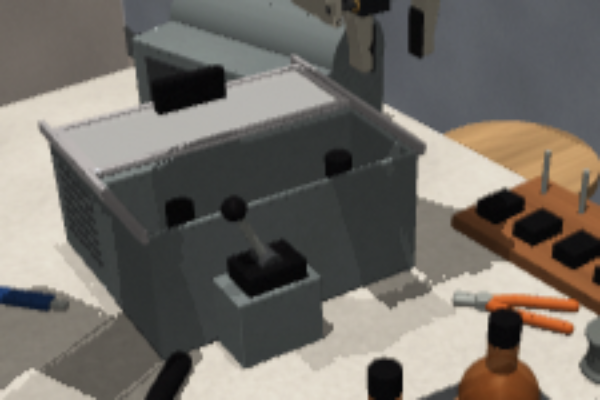

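```bash
python3 - <<'E'
from h import *
f=grab('scene'); a=f['frame'][:,:,::-1]
A=cv2.resize(a[125:175,205:275],(560,400),interpolation=cv2.INTER_CUBIC)
B=cv2.resize(a[190:240,330:400],(240,170),interpolation=cv2.INTER_CUBIC)
A[:170,320:]=B
cv2.imwrite('pics/z1.png',A)
E
```

```text
(no output)
```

View pics/z1.png

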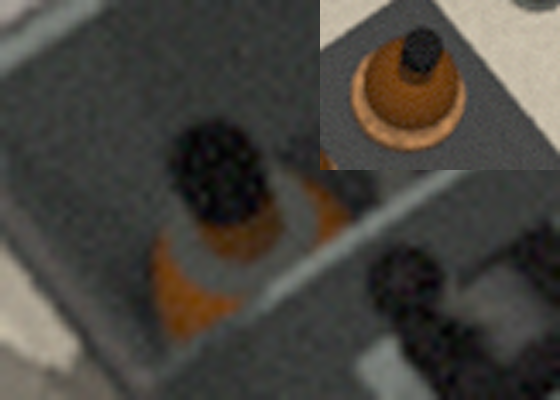

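Both warmer flasks (ring0, ring2) wear grey collars; the plate ones don't; ring1 is empty. Checking ring2's cap in the side view and computing the move.

```bash
cat >> h.py <<'E'
RINGS=[(464.8,157.5),(564.3,147.3),(663.8,137.1)]
RESTS=[(589.2,-205),(455.7,-191.7),(554.9,-347.1),(428.8,-311.5)]
def caps(n):
    f=grab(n); p=world(f); X,Y,Z=np.moveaxis(p,-1,0); v=f['frame'].max(-1)
    for k,c in enumerate(RINGS+RESTS):
        m=(v<80)&(abs(Z-.1435)<.006)&(np.hypot(X-c[0]/1e3,Y-c[1]/1e3)<.032); q=p[m]
        if m.sum()>15:
            (a,b),r=cv2.minEnclosingCircle((q[:,:2]*1000).astype(np.float32)); print(n,('ring%d'%k if k<3 else 'rest'+'ABCD'[k-3]),m.sum(),'off %.1f %.1f r %.1f'%(a-c[0],b-c[1],r))
def d(x,y,z,p=None):
    s=arm.get_state(); p=s['eef_pos']*1e3 if p is None else np.array(p); w=s['ee_rot'][2]
    e=np.array([x,y,z])-p; print('dx %.1f dy %.1f dz %.1f'%(e[0]*np.cos(w)+e[1]*np.sin(w), e[0]*np.sin(w)-e[1]*np.cos(w), -e[2]), s['ee_rot'], 'w',s['width'],'f',s['gripper_force'])
    return [x,y,z]
E
python3 - <<'E'
from h import *
caps('side');caps('scene'); q=d(663.8,137.1,131)
E
```

```text
side ring0 62 off -2.2 2.8 r 16.7
side ring2 55 off -2.2 1.8 r 15.7
side restA 85 off -1.0 0.6 r 15.1
side restB 97 off -1.3 -0.1 r 14.6
side restC 113 off -2.1 0.0 r 14.6
scene ring0 97 off 0.7 3.3 r 16.8
scene restA 101 off 1.9 0.9 r 15.6
scene restB 114 off 1.2 -0.1 r 15.4
scene restC 119 off 0.8 -1.0 r 15.4
dx -127.5 dy -17.8 dz 200.1 [ 3.14143492e+00  1.03392479e-05 -1.67002389e+00] w 0.05252886369589225 f 0.0
```

Emit:
jog_arm(targets=[{"dx": -40, "dy": -6, "dz": 0, "rx": 0, "ry": 0, "rz": 0, "gripper": 0.4}, {"dx": -80, "dy": -12, "dz": 0, "rx": 0, "ry": 0, "rz": 0, "gripper": 0.4}, {"dx": -115, "dy": -18, "dz": 0, "rx": 0, "ry": 0, "rz": 0, "gripper": 0.4}, {"dx": -129, "dy": -18, "dz": 10, "rx": 0, "ry": 0, "rz": 0, "gripper": 0.4}, {"dx": -129, "dy": -18, "dz": 40, "rx": 0, "ry": 0, "rz": 0, "gripper": 0.4}, {"dx": -129, "dy": -18, "dz": 80, "rx": 0, "ry": 0, "rz": 0, "gripper": 0.4}, {"dx": -129, "dy": -18, "dz": 120, "rx": 0, "ry": 0, "rz": 0, "gripper": 0.4}, {"dx": -129, "dy": -18, "dz": 140, "rx": 0, "ry": 0, "rz": 0, "gripper": 0.4}])

```text
t: 5.98
eef_pos: [0.6616, 0.1376, 0.1856]
ee_rot: [3.136, -0.002, -1.671]
force: [-0.3, -0.1, -1.1]
width: 0.0526
gripper_force: 0.0
```

```bash
python3 - <<'E'
from h import *
q=d(663.8,138.6,131); print(arm.get_state()['eef_pos'])
E
```

```text
dx -1.2 dy -2.1 dz 54.6 [ 3.13572686e+00 -2.03610511e-03 -1.67090588e+00] w 0.0525852536170504 f 0.0
[0.66158065 0.13756919 0.18561306]
```

Emit:
jog_arm(targets=[{"dx": -1, "dy": -1, "dz": 25, "rx": 0, "ry": 0, "rz": 0, "gripper": 0.4}, {"dx": -1, "dy": -1, "dz": 45, "rx": 0, "ry": 0, "rz": 0, "gripper": 0.4}, {"dx": -1, "dy": -1, "dz": 60, "rx": 0, "ry": 0, "rz": 0, "gripper": 0.4}, {"dx": -1, "dy": -1, "dz": 60, "rx": 0, "ry": 0, "rz": 0, "gripper": 0.4}, {"dx": -1, "dy": -1, "dz": 60, "rx": 0, "ry": 0, "rz": 0, "gripper": 0.7}, {"dx": -1, "dy": -1, "dz": 60, "rx": 0, "ry": 0, "rz": 0, "gripper": 0.8}, {"dx": -1, "dy": -1, "dz": 60, "rx": 0, "ry": 0, "rz": 0, "gripper": 0.8}, {"dx": -1, "dy": -1, "dz": 60, "rx": 0, "ry": 0, "rz": 0, "gripper": 0.8}], force=40)

```text
t: 6.65
eef_pos: [0.6659, 0.1391, 0.1327]
ee_rot: [-3.14, 0.001, -1.671]
force: [-1.6, -0.1, 0.9]
width: 0.0312
gripper_force: 0.8
```

Emit:
jog_arm(targets=[{"dx": 0, "dy": 0, "dz": 0, "rx": 0, "ry": 0, "rz": 0, "gripper": 1}, {"dx": 0, "dy": 0, "dz": 0, "rx": 0, "ry": 0, "rz": 0, "gripper": 1}, {"dx": 0, "dy": 0, "dz": -20, "rx": 0, "ry": 0, "rz": 0, "gripper": 1}, {"dx": 0, "dy": 0, "dz": -55, "rx": 0, "ry": 0, "rz": 0, "gripper": 1}, {"dx": 0, "dy": 0, "dz": -95, "rx": 0, "ry": 0, "rz": 0, "gripper": 1}, {"dx": 0, "dy": 0, "dz": -135, "rx": 0, "ry": 0, "rz": 0, "gripper": 1}, {"dx": 0, "dy": 0, "dz": -175, "rx": 0, "ry": 0, "rz": 0, "gripper": 1}, {"dx": 0, "dy": 0, "dz": -205, "rx": 0, "ry": 0, "rz": 0, "gripper": 1}])

```text
t: 7.32
eef_pos: [0.6654, 0.1387, 0.3396]
ee_rot: [-3.139, 0.001, -1.671]
force: [1.1, 0.8, -3.6]
width: 0.0292
gripper_force: 40.0
```

```bash
python3 - <<'E'
from h import *
q=d(*RESTS[3],131); print(arm.get_state()['eef_pos'],arm.get_state()['force'])
E
```

```text
dx 471.5 dy 190.4 dz 208.6 [-3.13935232e+00  1.10418657e-03 -1.67083623e+00] w 0.029158537311907307 f 39.96561884880066
[0.66536498 0.13866683 0.33964161] [ 1.08737809  0.7622215  -3.59825444]
```

Emit:
jog_arm(targets=[{"dx": 20, "dy": 8, "dz": 0, "rx": 0, "ry": 0, "rz": 0, "gripper": 1}, {"dx": 50, "dy": 20, "dz": 0, "rx": 0, "ry": 0, "rz": 0, "gripper": 1}, {"dx": 85, "dy": 34, "dz": 0, "rx": 0, "ry": 0, "rz": 0, "gripper": 1}, {"dx": 120, "dy": 48, "dz": 0, "rx": 0, "ry": 0, "rz": 0, "gripper": 1}, {"dx": 155, "dy": 62, "dz": 0, "rx": 0, "ry": 0, "rz": 0, "gripper": 1}, {"dx": 190, "dy": 76, "dz": 0, "rx": 0, "ry": 0, "rz": 0, "gripper": 1}, {"dx": 225, "dy": 90, "dz": 0, "rx": 0, "ry": 0, "rz": 0, "gripper": 1}, {"dx": 260, "dy": 104, "dz": 0, "rx": 0, "ry": 0, "rz": 0, "gripper": 1}])

```text
t: 7.98
eef_pos: [0.5342, -0.1107, 0.3357]
ee_rot: [3.141, 0.0, -1.671]
force: [1.0, -0.1, -3.8]
width: 0.0294
gripper_force: 40.0
```

Emit:
jog_arm(targets=[{"dx": 35, "dy": 14, "dz": 0, "rx": 0, "ry": 0, "rz": 0, "gripper": 1}, {"dx": 70, "dy": 28, "dz": 0, "rx": 0, "ry": 0, "rz": 0, "gripper": 1}, {"dx": 105, "dy": 42, "dz": 0, "rx": 0, "ry": 0, "rz": 0, "gripper": 1}, {"dx": 140, "dy": 56, "dz": 0, "rx": 0, "ry": 0, "rz": 0, "gripper": 1}, {"dx": 175, "dy": 70, "dz": 0, "rx": 0, "ry": 0, "rz": 0, "gripper": 1}, {"dx": 200, "dy": 81, "dz": 0, "rx": 0, "ry": 0, "rz": 0, "gripper": 1}, {"dx": 211, "dy": 86, "dz": 0, "rx": 0, "ry": 0, "rz": 0, "gripper": 1}, {"dx": 211, "dy": 86, "dz": 0, "rx": 0, "ry": 0, "rz": 0, "gripper": 1}])

```text
t: 8.65
eef_pos: [0.4274, -0.3126, 0.3356]
ee_rot: [3.141, 0.0, -1.674]
force: [0.8, 0.6, -4.2]
width: 0.029
gripper_force: 40.0
```

```bash
python3 - <<'E'
from h import *
q=d(*RESTS[3],131); print(arm.get_state()['eef_pos'],arm.get_state()['force'])
E
```

```text
dx -1.2 dy -1.3 dz 204.6 [ 3.14050004e+00  3.38142162e-04 -1.67405678e+00] w 0.02902721357697568 f 39.98010814189911
[ 0.42739455 -0.31259176  0.33563437] [ 0.79877571  0.56069803 -4.24377508]
```

Emit:
jog_arm(targets=[{"dx": -1, "dy": -1, "dz": 30, "rx": 0, "ry": 0, "rz": 0, "gripper": 1}, {"dx": -1, "dy": -1, "dz": 65, "rx": 0, "ry": 0, "rz": 0, "gripper": 1}, {"dx": -1, "dy": -1, "dz": 100, "rx": 0, "ry": 0, "rz": 0, "gripper": 1}, {"dx": -1, "dy": -1, "dz": 135, "rx": 0, "ry": 0, "rz": 0, "gripper": 1}, {"dx": -1, "dy": -1, "dz": 165, "rx": 0, "ry": 0, "rz": 0, "gripper": 1}, {"dx": -1, "dy": -1, "dz": 185, "rx": 0, "ry": 0, "rz": 0, "gripper": 1}, {"dx": -1, "dy": -1, "dz": 196, "rx": 0, "ry": 0, "rz": 0, "gripper": 1}, {"dx": -1, "dy": -1, "dz": 196, "rx": 0, "ry": 0, "rz": 0, "gripper": 1}])

```text
t: 9.32
eef_pos: [0.4296, -0.309, 0.1378]
ee_rot: [3.138, 0.001, -1.67]
force: [0.2, 0.8, -3.7]
width: 0.0292
gripper_force: 40.0
```

```bash
python3 - <<'E'
from h import *
q=d(*RESTS[3],132.7); print(arm.get_state()['eef_pos'],arm.get_state()['force'])
E
```

```text
dx 2.5 dy 0.6 dz 5.1 [ 3.13791535e+00  7.86607759e-04 -1.67021262e+00] w 0.029150735826974864 f 39.98049437999725
[ 0.42963187 -0.30902915  0.13782834] [ 0.17283427  0.8071142  -3.7180237 ]
```

Emit:
jog_arm(targets=[{"dx": 1, "dy": 0, "dz": 3, "rx": 0, "ry": 0, "rz": 0, "gripper": 1}, {"dx": 1, "dy": 0, "dz": 5, "rx": 0, "ry": 0, "rz": 0, "gripper": 1}, {"dx": 1, "dy": 0, "dz": 5, "rx": 0, "ry": 0, "rz": 0, "gripper": 1}, {"dx": 1, "dy": 0, "dz": 5, "rx": 0, "ry": 0, "rz": 0, "gripper": 0.4}, {"dx": 1, "dy": 0, "dz": 5, "rx": 0, "ry": 0, "rz": 0, "gripper": 0.4}, {"dx": 1, "dy": 0, "dz": 5, "rx": 0, "ry": 0, "rz": 0, "gripper": 0.4}, {"dx": 1, "dy": 0, "dz": 5, "rx": 0, "ry": 0, "rz": 0, "gripper": 0.4}, {"dx": 1, "dy": 0, "dz": 5, "rx": 0, "ry": 0, "rz": 0, "gripper": 0.4}])

```text
t: 9.98
eef_pos: [0.4305, -0.3111, 0.1357]
ee_rot: [-3.141, -0.0, -1.671]
force: [-0.6, 0.7, 0.4]
width: 0.0517
gripper_force: 0.0
```

Emit:
jog_arm(targets=[{"dx": 0, "dy": 0, "dz": -15, "rx": 0, "ry": 0, "rz": 0, "gripper": 0.4}, {"dx": 0, "dy": 0, "dz": -35, "rx": 0, "ry": 0, "rz": 0, "gripper": 0.4}, {"dx": 0, "dy": 0, "dz": -60, "rx": 0, "ry": 0, "rz": 0, "gripper": 0.4}, {"dx": 0, "dy": 0, "dz": -80, "rx": 0, "ry": 0, "rz": 0, "gripper": 0.4}, {"dx": 0, "dy": -40, "dz": -80, "rx": 0, "ry": 0, "rz": 0, "gripper": 0.4}, {"dx": 20, "dy": -80, "dz": -80, "rx": 0, "ry": 0, "rz": 0, "gripper": 0.4}, {"dx": 22, "dy": -115, "dz": -80, "rx": 0, "ry": 0, "rz": 0, "gripper": 0.4}, {"dx": 22, "dy": -122, "dz": -80, "rx": 0, "ry": 0, "rz": 0, "gripper": 0.4}])

```text
t: 10.65
eef_pos: [0.5538, -0.3464, 0.2144]
ee_rot: [-3.141, -0.001, -1.67]
force: [-0.0, 0.2, 1.4]
width: 0.0524
gripper_force: 0.0
```

```bash
python3 - <<'E'
from h import *
caps('side');caps('scene'); q=d(*RESTS[2],131); print(arm.get_state()['eef_pos'])
E
```

```text
side ring0 64 off -2.5 2.8 r 16.9
side restA 39 off -7.9 0.5 r 13.1
side restB 102 off 0.3 1.6 r 16.2
side restC 116 off -0.4 1.3 r 15.6
side restD 138 off -0.4 -5.5 r 16.4
scene restA 102 off 0.9 0.1 r 15.0
scene restB 109 off 0.8 -0.1 r 15.2
scene restC 18 off 11.1 -1.9 r 8.6
scene restD 112 off -2.0 -6.2 r 14.9
dx 1.5 dy -4.3 dz 82.9 [ 3.14020830e+00  2.25344683e-04 -1.67063780e+00] w 0.052313517198236126 f 0.0
[ 0.55077712 -0.34522703  0.21388035]
```

Emit:
jog_arm(targets=[{"dx": 1, "dy": -2, "dz": 25, "rx": 0, "ry": 0, "rz": 0, "gripper": 0.4}, {"dx": 1, "dy": -2, "dz": 55, "rx": 0, "ry": 0, "rz": 0, "gripper": 0.4}, {"dx": 1, "dy": -2, "dz": 75, "rx": 0, "ry": 0, "rz": 0, "gripper": 0.4}, {"dx": 1, "dy": -2, "dz": 82, "rx": 0, "ry": 0, "rz": 0, "gripper": 0.4}, {"dx": 1, "dy": -2, "dz": 82, "rx": 0, "ry": 0, "rz": 0, "gripper": 0.4}, {"dx": 1, "dy": -2, "dz": 82, "rx": 0, "ry": 0, "rz": 0, "gripper": 0.8}, {"dx": 1, "dy": -2, "dz": 82, "rx": 0, "ry": 0, "rz": 0, "gripper": 0.8}, {"dx": 1, "dy": -2, "dz": 82, "rx": 0, "ry": 0, "rz": 0, "gripper": 0.8}])

```text
t: 11.42
eef_pos: [0.5521, -0.3466, 0.1352]
ee_rot: [-3.139, -0.001, -1.671]
force: [1.3, 0.1, 1.5]
width: 0.0379
gripper_force: 0.6
```

Emit:
jog_arm(targets=[{"dx": 0, "dy": 0, "dz": 0, "rx": 0, "ry": 0, "rz": 0, "gripper": 1}, {"dx": 0, "dy": 0, "dz": 0, "rx": 0, "ry": 0, "rz": 0, "gripper": 1}, {"dx": 0, "dy": 0, "dz": -20, "rx": 0, "ry": 0, "rz": 0, "gripper": 1}, {"dx": 0, "dy": 0, "dz": -55, "rx": 0, "ry": 0, "rz": 0, "gripper": 1}, {"dx": 0, "dy": 0, "dz": -95, "rx": 0, "ry": 0, "rz": 0, "gripper": 1}, {"dx": 0, "dy": 0, "dz": -135, "rx": 0, "ry": 0, "rz": 0, "gripper": 1}, {"dx": 0, "dy": 0, "dz": -175, "rx": 0, "ry": 0, "rz": 0, "gripper": 1}, {"dx": 0, "dy": 0, "dz": -205, "rx": 0, "ry": 0, "rz": 0, "gripper": 1}])

```text
t: 12.08
eef_pos: [0.5509, -0.3462, 0.3418]
ee_rot: [-3.14, -0.001, -1.671]
force: [0.9, -0.0, -3.0]
width: 0.0293
gripper_force: 40.0
```

```bash
python3 - <<'E'
from h import *
caps('side');caps('scene'); q=d(663.8,138.1,131); print(arm.get_state()['eef_pos'])
E
```

```text
side ring0 67 off -1.7 2.2 r 15.2
side restA 93 off 0.4 1.4 r 15.7
side restB 104 off -0.6 0.5 r 15.0
side restD 136 off -0.5 -6.2 r 15.8
scene ring0 76 off 0.8 2.2 r 15.5
scene restA 103 off 0.9 -0.2 r 15.0
scene restB 111 off 1.1 -0.1 r 15.4
scene restD 111 off -0.9 -6.5 r 14.8
dx -494.0 dy -62.4 dz 213.9 [-3.13282156 -0.00314721 -1.6705962 ] w 0.029600174426869713 f 39.99693810939789
[ 0.55249709 -0.34723754  0.34485772]
```

Emit:
jog_arm(targets=[{"dx": -12, "dy": -2, "dz": 0, "rx": 0, "ry": 0, "rz": 0, "gripper": 1}, {"dx": -34, "dy": -4, "dz": 0, "rx": 0, "ry": 0, "rz": 0, "gripper": 1}, {"dx": -64, "dy": -8, "dz": 0, "rx": 0, "ry": 0, "rz": 0, "gripper": 1}, {"dx": -97, "dy": -12, "dz": 0, "rx": 0, "ry": 0, "rz": 0, "gripper": 1}, {"dx": -131, "dy": -16, "dz": 0, "rx": 0, "ry": 0, "rz": 0, "gripper": 1}, {"dx": -165, "dy": -20, "dz": 0, "rx": 0, "ry": 0, "rz": 0, "gripper": 1}, {"dx": -199, "dy": -24, "dz": 0, "rx": 0, "ry": 0, "rz": 0, "gripper": 1}, {"dx": -233, "dy": -29, "dz": 0, "rx": 0, "ry": 0, "rz": 0, "gripper": 1}], force=60)

```text
t: 12.85
eef_pos: [0.6023, -0.115, 0.3363]
ee_rot: [3.138, 0.0, -1.671]
force: [1.3, -0.1, -2.5]
width: 0.029
gripper_force: 60.0
```

Emit:
jog_arm(targets=[{"dx": -34, "dy": -4, "dz": 0, "rx": 0, "ry": 0, "rz": 0, "gripper": 1}, {"dx": -68, "dy": -8, "dz": 0, "rx": 0, "ry": 0, "rz": 0, "gripper": 1}, {"dx": -102, "dy": -12, "dz": 0, "rx": 0, "ry": 0, "rz": 0, "gripper": 1}, {"dx": -136, "dy": -16, "dz": 0, "rx": 0, "ry": 0, "rz": 0, "gripper": 1}, {"dx": -170, "dy": -21, "dz": 0, "rx": 0, "ry": 0, "rz": 0, "gripper": 1}, {"dx": -203, "dy": -25, "dz": 0, "rx": 0, "ry": 0, "rz": 0, "gripper": 1}, {"dx": -230, "dy": -29, "dz": 0, "rx": 0, "ry": 0, "rz": 0, "gripper": 1}, {"dx": -250, "dy": -32, "dz": 0, "rx": 0, "ry": 0, "rz": 0, "gripper": 1}])

```text
t: 13.52
eef_pos: [0.6594, 0.1311, 0.3357]
ee_rot: [3.138, -0.001, -1.669]
force: [0.5, 0.4, -3.7]
width: 0.0292
gripper_force: 60.0
```

```bash
python3 - <<'E'
from h import *
caps('scene'); q=d(663.8,138.1,131); print(arm.get_state()['eef_pos'],arm.get_state()['force'])
E
```

```text
scene ring0 95 off 1.2 1.9 r 15.8
scene restA 105 off 1.4 -0.8 r 15.8
scene restB 114 off 0.8 0.3 r 15.3
scene restD 114 off -0.9 -6.7 r 14.7
dx -4.8 dy -3.1 dz 204.4 [ 3.13834658e+00 -2.56512924e-04 -1.66801535e+00] w 0.029016768408011193 f 59.99677240848541
[0.66028498 0.13360246 0.33535624] [ 2.02548041  0.37819575 -2.12047821]
```

Emit:
jog_arm(targets=[{"dx": -4, "dy": -3, "dz": 20, "rx": 0, "ry": 0, "rz": 0, "gripper": 1}, {"dx": -5, "dy": -3, "dz": 50, "rx": 0, "ry": 0, "rz": 0, "gripper": 1}, {"dx": -5, "dy": -3, "dz": 85, "rx": 0, "ry": 0, "rz": 0, "gripper": 1}, {"dx": -5, "dy": -3, "dz": 115, "rx": 0, "ry": 0, "rz": 0, "gripper": 1}, {"dx": -5, "dy": -3, "dz": 140, "rx": 0, "ry": 0, "rz": 0, "gripper": 1}, {"dx": -5, "dy": -3, "dz": 160, "rx": 0, "ry": 0, "rz": 0, "gripper": 1}, {"dx": -5, "dy": -3, "dz": 170, "rx": 0, "ry": 0, "rz": 0, "gripper": 1}, {"dx": -5, "dy": -3, "dz": 170, "rx": 0, "ry": 0, "rz": 0, "gripper": 1}])

```text
t: 14.23
eef_pos: [0.6617, 0.132, 0.1645]
ee_rot: [3.136, -0.003, -1.671]
force: [-0.5, 0.3, -3.0]
width: 0.0289
gripper_force: 60.0
```

```bash
python3 - <<'E'
from h import *
for i in range(3): q=d(663.8,139,134); grab('side')
E
```

```text
dx -7.1 dy -1.4 dz 30.5 [ 3.13586326e+00 -2.86030359e-03 -1.67148739e+00] w 0.02890596145784812 f 59.99665975570679
dx -6.7 dy -0.2 dz 32.9 [ 3.13887954e+00 -1.77752261e-03 -1.67106067e+00] w 0.028909500452164897 f 59.99667406082153
dx -6.2 dy 0.7 dz 34.6 [ 3.14157281e+00 -5.48382883e-04 -1.67077326e+00] w 0.02879587563435074 f 59.99679386615753
```

Emit:
jog_arm(targets=[{"dx": -6, "dy": 0, "dz": 5, "rx": 0, "ry": 0, "rz": 0, "gripper": 1}, {"dx": -6, "dy": 0, "dz": 15, "rx": 0, "ry": 0, "rz": 0, "gripper": 1}, {"dx": -6, "dy": 0, "dz": 24, "rx": 0, "ry": 0, "rz": 0, "gripper": 1}, {"dx": -6, "dy": 0, "dz": 30, "rx": 0, "ry": 0, "rz": 0, "gripper": 1}, {"dx": -6, "dy": 0, "dz": 30, "rx": 0, "ry": 0, "rz": 0, "gripper": 1}, {"dx": -6, "dy": 0, "dz": 30, "rx": 0, "ry": 0, "rz": 0, "gripper": 1}, {"dx": -6, "dy": 0, "dz": 30, "rx": 0, "ry": 0, "rz": 0, "gripper": 1}, {"dx": -6, "dy": 0, "dz": 30, "rx": 0, "ry": 0, "rz": 0, "gripper": 1}])

```text
t: 15.05
eef_pos: [0.6644, 0.1389, 0.1384]
ee_rot: [-3.141, 0.0, -1.671]
force: [0.2, 0.1, -2.9]
width: 0.0291
gripper_force: 60.0
```

```bash
python3 - <<'E'
from h import *
for i in range(3): q=d(663.8,139,134); caps('side')
print(arm.get_state()['force'])
E
```

```text
dx -0.0 dy 0.6 dz 4.4 [-3.14141539e+00  7.48628468e-05 -1.67081235e+00] w 0.029104219926717335 f 59.99658644199371
side ring0 62 off -2.4 2.8 r 16.6
side ring2 66 off -0.4 -2.2 r 31.5
side restA 85 off 1.7 1.6 r 16.5
side restB 96 off -0.8 0.3 r 15.0
side restD 138 off -1.3 -5.9 r 16.0
dx -0.1 dy 0.6 dz 4.4 [-3.14135610e+00  1.46099951e-04 -1.67092056e+00] w 0.028825650515843387 f 59.9963253736496
side ring0 63 off -1.0 4.0 r 15.9
side ring2 65 off 5.2 -6.9 r 25.1
side restA 81 off 0.3 0.5 r 16.5
side restB 96 off -1.7 -0.3 r 14.6
side restD 140 off -1.6 -5.9 r 15.9
dx -0.1 dy 0.6 dz 4.4 [-3.14136804e+00  1.67565631e-04 -1.67087923e+00] w 0.02902812549449541 f 59.99647557735443
side ring0 64 off -0.7 3.2 r 16.6
side ring2 63 off -1.1 -5.0 r 29.9
side restA 84 off -0.0 1.1 r 15.3
side restB 97 off -1.1 0.2 r 14.6
side restD 140 off -1.7 -5.7 r 15.6
[-0.06495789  0.3882753  -2.3953602 ]
```

Emit:
jog_arm(targets=[{"dx": 0, "dy": 0, "dz": 2, "rx": 0, "ry": 0, "rz": 0, "gripper": 1}, {"dx": 0, "dy": 0, "dz": 4, "rx": 0, "ry": 0, "rz": 0, "gripper": 1}, {"dx": 0, "dy": 0, "dz": 4, "rx": 0, "ry": 0, "rz": 0, "gripper": 1}, {"dx": 0, "dy": 0, "dz": 4, "rx": 0, "ry": 0, "rz": 0, "gripper": 0.6}, {"dx": 0, "dy": 0, "dz": 4, "rx": 0, "ry": 0, "rz": 0, "gripper": 0.5}, {"dx": 0, "dy": 0, "dz": 4, "rx": 0, "ry": 0, "rz": 0, "gripper": 0.4}, {"dx": 0, "dy": 0, "dz": 4, "rx": 0, "ry": 0, "rz": 0, "gripper": 0.4}, {"dx": 0, "dy": 0, "dz": 4, "rx": 0, "ry": 0, "rz": 0, "gripper": 0.4}])

```text
t: 15.87
eef_pos: [0.6643, 0.1389, 0.1341]
ee_rot: [-3.142, 0.0, -1.671]
force: [-0.3, 0.3, -0.2]
width: 0.0513
gripper_force: 0.0
```

Emit:
jog_arm(targets=[{"dx": 0, "dy": 0, "dz": -10, "rx": 0, "ry": 0, "rz": 0, "gripper": 0.4}, {"dx": 0, "dy": 0, "dz": -35, "rx": 0, "ry": 0, "rz": 0, "gripper": 0.4}, {"dx": 0, "dy": 0, "dz": -70, "rx": 0, "ry": 0, "rz": 0, "gripper": 0.4}, {"dx": 0, "dy": 0, "dz": -105, "rx": 0, "ry": 0, "rz": 0, "gripper": 0.4}, {"dx": 0, "dy": 20, "dz": -110, "rx": 0, "ry": 0, "rz": 0, "gripper": 0.4}, {"dx": 0, "dy": 55, "dz": -110, "rx": 0, "ry": 0, "rz": 0, "gripper": 0.4}, {"dx": 0, "dy": 90, "dz": -110, "rx": 0, "ry": 0, "rz": 0, "gripper": 0.4}, {"dx": 0, "dy": 125, "dz": -110, "rx": 0, "ry": 0, "rz": 0, "gripper": 0.4}])

```text
t: 16.53
eef_pos: [0.5387, 0.1512, 0.2448]
ee_rot: [-3.141, 0.0, -1.671]
force: [-0.4, 1.0, -0.4]
width: 0.0523
gripper_force: 0.0
```

Emit:
jog_arm(targets=[{"dx": 0, "dy": 35, "dz": 0, "rx": 0, "ry": 0, "rz": 0, "gripper": 0.4}, {"dx": 0, "dy": 60, "dz": 0, "rx": 0, "ry": 0, "rz": 0, "gripper": 0.4}, {"dx": 0, "dy": 75, "dz": 0, "rx": 0, "ry": 0, "rz": 0, "gripper": 0.4}, {"dx": 0, "dy": 75, "dz": 0, "rx": 0, "ry": 0, "rz": 0, "gripper": 0.4}, {"dx": 0, "dy": 75, "dz": 0, "rx": 0, "ry": 0, "rz": 0, "gripper": 0.4}, {"dx": 0, "dy": 75, "dz": 0, "rx": 0, "ry": 0, "rz": 0, "gripper": 0.4}, {"dx": 0, "dy": 75, "dz": 0, "rx": 0, "ry": 0, "rz": 0, "gripper": 0.4}, {"dx": 0, "dy": 75, "dz": 0, "rx": 0, "ry": 0, "rz": 0, "gripper": 0.4}])

```text
t: 17.2
eef_pos: [0.4659, 0.1588, 0.244]
ee_rot: [3.141, -0.0, -1.671]
force: [-1.0, 0.2, -0.4]
width: 0.0521
gripper_force: 0.0
```

```bash
python3 - <<'E'
from h import *
caps('side');caps('scene');d(465,159.5,131)
E
```

```text
side ring0 66 off -1.9 4.1 r 16.9
side ring2 53 off -2.3 1.0 r 17.1
side restA 83 off 1.2 2.8 r 16.2
side restB 97 off -1.6 0.1 r 15.8
side restD 139 off -0.5 -5.7 r 16.4
scene ring0 94 off 1.6 3.1 r 15.5
scene ring2 85 off 0.9 -1.3 r 15.4
scene restA 103 off 1.8 -1.1 r 16.2
scene restB 114 off 0.9 0.0 r 15.4
scene restD 110 off -1.3 -6.9 r 14.6
dx -0.7 dy 0.8 dz 112.8 [ 3.14099735e+00 -6.78829070e-04 -1.67152969e+00] w 0.05248903374049205 f 0.0
```

Emit:
jog_arm(targets=[{"dx": -1, "dy": 0, "dz": 15, "rx": 0, "ry": 0, "rz": 0, "gripper": 0.4}, {"dx": -1, "dy": 0, "dz": 40, "rx": 0, "ry": 0, "rz": 0, "gripper": 0.4}, {"dx": -1, "dy": 0, "dz": 70, "rx": 0, "ry": 0, "rz": 0, "gripper": 0.4}, {"dx": -1, "dy": 0, "dz": 95, "rx": 0, "ry": 0, "rz": 0, "gripper": 0.4}, {"dx": -1, "dy": 0, "dz": 110, "rx": 0, "ry": 0, "rz": 0, "gripper": 0.4}, {"dx": -1, "dy": 0, "dz": 111, "rx": 0, "ry": 0, "rz": 0, "gripper": 0.4}, {"dx": -1, "dy": 0, "dz": 111, "rx": 0, "ry": 0, "rz": 0, "gripper": 0.4}, {"dx": -1, "dy": 0, "dz": 111, "rx": 0, "ry": 0, "rz": 0, "gripper": 0.6}], force=40)

```text
t: 17.97
eef_pos: [0.4661, 0.1602, 0.134]
ee_rot: [-3.141, 0.0, -1.671]
force: [0.5, -0.4, -0.1]
width: 0.0494
gripper_force: 0.0
```

Emit:
jog_arm(targets=[{"dx": 0, "dy": 0, "dz": 0, "rx": 0, "ry": 0, "rz": 0, "gripper": 0.8}, {"dx": 0, "dy": 0, "dz": 0, "rx": 0, "ry": 0, "rz": 0, "gripper": 1}, {"dx": 0, "dy": 0, "dz": 0, "rx": 0, "ry": 0, "rz": 0, "gripper": 1}, {"dx": 0, "dy": 0, "dz": 0, "rx": 0, "ry": 0, "rz": 0, "gripper": 1}, {"dx": 0, "dy": 0, "dz": 0, "rx": 0, "ry": 0, "rz": 0, "gripper": 1}, {"dx": 0, "dy": 0, "dz": -10, "rx": 0, "ry": 0, "rz": 0, "gripper": 1}, {"dx": 0, "dy": 0, "dz": -30, "rx": 0, "ry": 0, "rz": 0, "gripper": 1}, {"dx": 0, "dy": 0, "dz": -60, "rx": 0, "ry": 0, "rz": 0, "gripper": 1}], force=60)

```text
t: 18.63
eef_pos: [0.4632, 0.1585, 0.1915]
ee_rot: [3.136, -0.004, -1.672]
force: [0.1, -0.2, -4.5]
width: 0.0291
gripper_force: 60.0
```

Emit:
jog_arm(targets=[{"dx": 0, "dy": 0, "dz": -30, "rx": 0, "ry": 0, "rz": 0, "gripper": 1}, {"dx": 0, "dy": 0, "dz": -60, "rx": 0, "ry": 0, "rz": 0, "gripper": 1}, {"dx": 0, "dy": 0, "dz": -90, "rx": 0, "ry": 0, "rz": 0, "gripper": 1}, {"dx": 0, "dy": 0, "dz": -120, "rx": 0, "ry": 0, "rz": 0, "gripper": 1}, {"dx": 0, "dy": 0, "dz": -145, "rx": 0, "ry": 0, "rz": 0, "gripper": 1}, {"dx": 0, "dy": 0, "dz": -145, "rx": 0, "ry": 0, "rz": 0, "gripper": 1}, {"dx": 0, "dy": 0, "dz": -145, "rx": 0, "ry": 0, "rz": 0, "gripper": 1}, {"dx": 0, "dy": 0, "dz": -145, "rx": 0, "ry": 0, "rz": 0, "gripper": 1}])

```text
t: 19.3
eef_pos: [0.4644, 0.1595, 0.3371]
ee_rot: [3.139, -0.001, -1.671]
force: [0.6, 0.0, -5.4]
width: 0.0292
gripper_force: 60.0
```

```bash
python3 - <<'E'
from h import *
d(*RESTS[2],134); print(arm.get_state()['eef_pos'],arm.get_state()['force'])
E
```

```text
dx 495.0 dy -140.8 dz 203.1 [ 3.13947061e+00 -6.79212819e-04 -1.67104164e+00] w 0.02922151129925822 f 59.998560547828674
[0.4643923  0.15951889 0.337055  ] [ 0.64747008  0.0095957  -5.36012007]
```

Emit:
jog_arm(targets=[{"dx": 12, "dy": -3, "dz": 0, "rx": 0, "ry": 0, "rz": 0, "gripper": 1}, {"dx": 34, "dy": -10, "dz": 0, "rx": 0, "ry": 0, "rz": 0, "gripper": 1}, {"dx": 64, "dy": -18, "dz": 0, "rx": 0, "ry": 0, "rz": 0, "gripper": 1}, {"dx": 97, "dy": -28, "dz": 0, "rx": 0, "ry": 0, "rz": 0, "gripper": 1}, {"dx": 131, "dy": -37, "dz": 0, "rx": 0, "ry": 0, "rz": 0, "gripper": 1}, {"dx": 166, "dy": -47, "dz": 0, "rx": 0, "ry": 0, "rz": 0, "gripper": 1}, {"dx": 201, "dy": -57, "dz": 0, "rx": 0, "ry": 0, "rz": 0, "gripper": 1}, {"dx": 236, "dy": -67, "dz": 0, "rx": 0, "ry": 0, "rz": 0, "gripper": 1}])

```text
t: 19.97
eef_pos: [0.5075, -0.0838, 0.3367]
ee_rot: [3.139, -0.001, -1.671]
force: [1.7, 0.5, -3.5]
width: 0.029
gripper_force: 60.0
```

Emit:
jog_arm(targets=[{"dx": 35, "dy": -10, "dz": 0, "rx": 0, "ry": 0, "rz": 0, "gripper": 1}, {"dx": 70, "dy": -20, "dz": 0, "rx": 0, "ry": 0, "rz": 0, "gripper": 1}, {"dx": 105, "dy": -30, "dz": 0, "rx": 0, "ry": 0, "rz": 0, "gripper": 1}, {"dx": 140, "dy": -40, "dz": 0, "rx": 0, "ry": 0, "rz": 0, "gripper": 1}, {"dx": 175, "dy": -50, "dz": 0, "rx": 0, "ry": 0, "rz": 0, "gripper": 1}, {"dx": 210, "dy": -60, "dz": 0, "rx": 0, "ry": 0, "rz": 0, "gripper": 1}, {"dx": 237, "dy": -67, "dz": 0, "rx": 0, "ry": 0, "rz": 0, "gripper": 1}, {"dx": 259, "dy": -74, "dz": 0, "rx": 0, "ry": 0, "rz": 0, "gripper": 1}])

```text
t: 20.63
eef_pos: [0.5551, -0.3493, 0.3355]
ee_rot: [3.137, 0.001, -1.672]
force: [0.4, 1.2, -3.9]
width: 0.0295
gripper_force: 60.0
```

Emit:
jog_arm(targets=[{"dx": 0, "dy": 0, "dz": 10, "rx": 0, "ry": 0, "rz": 0, "gripper": 1}, {"dx": 0, "dy": 0, "dz": 40, "rx": 0, "ry": 0, "rz": 0, "gripper": 1}, {"dx": 0, "dy": 0, "dz": 75, "rx": 0, "ry": 0, "rz": 0, "gripper": 1}, {"dx": 0, "dy": 0, "dz": 110, "rx": 0, "ry": 0, "rz": 0, "gripper": 1}, {"dx": 0, "dy": 0, "dz": 140, "rx": 0, "ry": 0, "rz": 0, "gripper": 1}, {"dx": 0, "dy": 0, "dz": 165, "rx": 0, "ry": 0, "rz": 0, "gripper": 1}, {"dx": 0, "dy": 0, "dz": 180, "rx": 0, "ry": 0, "rz": 0, "gripper": 1}, {"dx": 0, "dy": 0, "dz": 180, "rx": 0, "ry": 0, "rz": 0, "gripper": 1}])

```text
t: 21.3
eef_pos: [0.5525, -0.3453, 0.1519]
ee_rot: [3.132, 0.003, -1.672]
force: [-0.0, 0.2, -5.4]
width: 0.0292
gripper_force: 60.0
```

```bash
python3 - <<'E'
from h import *
for i in range(4): grab('side')
caps('side'); d(*RESTS[2],134); print(arm.get_state()['eef_pos'],arm.get_state()['force'])
E
```

```text
side ring2 51 off -0.9 1.0 r 15.5
side restA 55 off 1.1 2.8 r 15.6
side restB 100 off 0.2 1.1 r 16.0
side restC 43 off 1.8 -8.1 r 18.7
side restD 138 off -1.5 -5.8 r 15.8
dx 0.2 dy 2.0 dz 25.7 [-3.13948227e+00 -7.28344997e-04 -1.67050521e+00] w 0.02924478547893616 f 59.998605251312256
[ 0.55696158 -0.34707056  0.15969345] [ 0.97011481 -0.31236478 -3.60718859]
```

Emit:
jog_arm(targets=[{"dx": 0, "dy": 2, "dz": 8, "rx": 0, "ry": 0, "rz": 0, "gripper": 1}, {"dx": 0, "dy": 2, "dz": 16, "rx": 0, "ry": 0, "rz": 0, "gripper": 1}, {"dx": 0, "dy": 2, "dz": 22, "rx": 0, "ry": 0, "rz": 0, "gripper": 1}, {"dx": 0, "dy": 2, "dz": 25, "rx": 0, "ry": 0, "rz": 0, "gripper": 1}, {"dx": 0, "dy": 2, "dz": 25, "rx": 0, "ry": 0, "rz": 0, "gripper": 1}, {"dx": 0, "dy": 2, "dz": 25, "rx": 0, "ry": 0, "rz": 0, "gripper": 1}, {"dx": 0, "dy": 2, "dz": 25, "rx": 0, "ry": 0, "rz": 0, "gripper": 1}, {"dx": 0, "dy": 2, "dz": 25, "rx": 0, "ry": 0, "rz": 0, "gripper": 1}])

```text
t: 22.22
eef_pos: [0.5558, -0.3472, 0.1342]
ee_rot: [-3.138, -0.001, -1.67]
force: [5.3, -3.2, 1.3]
width: 0.0288
gripper_force: 60.0
```

```bash
python3 - <<'E'
from h import *
d(*RESTS[2],134); print(arm.get_state()['eef_pos'],arm.get_state()['force'])
E
```

```text
dx 0.0 dy 0.9 dz 0.2 [-3.13810851e+00 -1.19053846e-03 -1.67037591e+00] w 0.02882993866227213 f 60.01500964164734
[ 0.55580569 -0.3471621   0.13421021] [ 5.30096421 -3.2140306   1.32734701]
```

Emit:
jog_arm(targets=[{"dx": 0, "dy": -1, "dz": 0, "rx": 0, "ry": 0, "rz": 0, "gripper": 1}, {"dx": 1, "dy": -1, "dz": 0, "rx": 0, "ry": 0, "rz": 0, "gripper": 1}, {"dx": 1, "dy": -1, "dz": 0, "rx": 0, "ry": 0, "rz": 0, "gripper": 0.7}, {"dx": 1, "dy": -1, "dz": 0, "rx": 0, "ry": 0, "rz": 0, "gripper": 0.6}, {"dx": 1, "dy": -1, "dz": 0, "rx": 0, "ry": 0, "rz": 0, "gripper": 0.5}, {"dx": 1, "dy": -1, "dz": 0, "rx": 0, "ry": 0, "rz": 0, "gripper": 0.4}, {"dx": 1, "dy": -1, "dz": 0, "rx": 0, "ry": 0, "rz": 0, "gripper": 0.4}, {"dx": 1, "dy": -1, "dz": 0, "rx": 0, "ry": 0, "rz": 0, "gripper": 0.4}])

```text
t: 22.88
eef_pos: [0.5543, -0.3473, 0.1325]
ee_rot: [3.14, 0.001, -1.671]
force: [-0.4, -0.8, 1.4]
width: 0.0517
gripper_force: 0.0
```

Emit:
jog_arm(targets=[{"dx": 0, "dy": 0, "dz": -10, "rx": 0, "ry": 0, "rz": 0, "gripper": 0.4}, {"dx": 0, "dy": 0, "dz": -35, "rx": 0, "ry": 0, "rz": 0, "gripper": 0.4}, {"dx": 0, "dy": 0, "dz": -65, "rx": 0, "ry": 0, "rz": 0, "gripper": 0.4}, {"dx": 0, "dy": 10, "dz": -75, "rx": 0, "ry": 0, "rz": 0, "gripper": 0.4}, {"dx": -5, "dy": 45, "dz": -75, "rx": 0, "ry": 0, "rz": 0, "gripper": 0.4}, {"dx": -10, "dy": 80, "dz": -75, "rx": 0, "ry": 0, "rz": 0, "gripper": 0.4}, {"dx": -15, "dy": 115, "dz": -75, "rx": 0, "ry": 0, "rz": 0, "gripper": 0.4}, {"dx": -18, "dy": 130, "dz": -75, "rx": 0, "ry": 0, "rz": 0, "gripper": 0.4}])

```text
t: 23.55
eef_pos: [0.4237, -0.3157, 0.2089]
ee_rot: [3.141, 0.001, -1.672]
force: [-0.5, 0.7, -0.1]
width: 0.0522
gripper_force: 0.0
```

```bash
python3 - <<'E'
from h import *
for i in range(2): caps('side');caps('scene')
d(427.8,-317.5,134);print(arm.get_state()['eef_pos'])
E
```

```text
side ring2 54 off -1.1 -0.2 r 16.1
side restC 111 off -1.4 0.4 r 15.1
side restD 138 off -0.5 -6.1 r 15.7
scene restB 114 off 1.0 0.1 r 15.1
side ring2 55 off -1.0 1.2 r 17.0
side restC 109 off -1.3 0.6 r 15.3
side restD 137 off -1.6 -4.6 r 16.4
scene restB 112 off 0.9 0.6 r 15.3
dx 0.6 dy -0.1 dz 75.5 [-3.13956780e+00 -6.09211194e-04 -1.67071427e+00] w 0.05260718018301292 f 0.0
[ 0.42776634 -0.31692788  0.20948159]
```

Emit:
jog_arm(targets=[{"dx": 1, "dy": 0, "dz": 15, "rx": 0, "ry": 0, "rz": 0, "gripper": 0.4}, {"dx": 1, "dy": 0, "dz": 40, "rx": 0, "ry": 0, "rz": 0, "gripper": 0.4}, {"dx": 1, "dy": 0, "dz": 65, "rx": 0, "ry": 0, "rz": 0, "gripper": 0.4}, {"dx": 1, "dy": 0, "dz": 75, "rx": 0, "ry": 0, "rz": 0, "gripper": 0.4}, {"dx": 1, "dy": 0, "dz": 75, "rx": 0, "ry": 0, "rz": 0, "gripper": 0.4}, {"dx": 1, "dy": 0, "dz": 75, "rx": 0, "ry": 0, "rz": 0, "gripper": 0.8}, {"dx": 1, "dy": 0, "dz": 75, "rx": 0, "ry": 0, "rz": 0, "gripper": 0.8}, {"dx": 1, "dy": 0, "dz": 75, "rx": 0, "ry": 0, "rz": 0, "gripper": 0.8}], force=15)

```text
t: 24.42
eef_pos: [0.4286, -0.3181, 0.1346]
ee_rot: [-3.14, -0.001, -1.67]
force: [0.2, -0.2, 0.2]
width: 0.0378
gripper_force: 0.0
```

Emit:
jog_arm(targets=[{"dx": 0, "dy": 0, "dz": 0, "rx": 0, "ry": 0, "rz": 0, "gripper": 0.8}, {"dx": 0, "dy": 0, "dz": 0, "rx": 0, "ry": 0, "rz": 0, "gripper": 0.8}, {"dx": -3, "dy": 0, "dz": 0, "rx": 0, "ry": 0, "rz": 0, "gripper": 0.8}, {"dx": -6, "dy": 0, "dz": 0, "rx": 0, "ry": 0, "rz": 0, "gripper": 0.8}, {"dx": -6, "dy": 0, "dz": 0, "rx": 0, "ry": 0, "rz": 0, "gripper": 0.8}, {"dx": -6, "dy": 0, "dz": 0, "rx": 0, "ry": 0, "rz": 0, "gripper": 0.8}, {"dx": -6, "dy": 0, "dz": 0, "rx": 0, "ry": 0, "rz": 0, "gripper": 0.6}, {"dx": -6, "dy": 0, "dz": 0, "rx": 0, "ry": 0, "rz": 0, "gripper": 0.5}])

```text
t: 25.08
eef_pos: [0.428, -0.3115, 0.1334]
ee_rot: [-3.141, 0.0, -1.671]
force: [0.5, -0.6, -0.3]
width: 0.0373
gripper_force: 0.0
```

Emit:
jog_arm(targets=[{"dx": 0, "dy": 0, "dz": 0, "rx": 0, "ry": 0, "rz": 0, "gripper": 0.4}, {"dx": 0, "dy": 0, "dz": 0, "rx": 0, "ry": 0, "rz": 0, "gripper": 0.4}, {"dx": 0, "dy": 0, "dz": -20, "rx": 0, "ry": 0, "rz": 0, "gripper": 0.4}, {"dx": 0, "dy": 0, "dz": -50, "rx": 0, "ry": 0, "rz": 0, "gripper": 0.4}, {"dx": 0, "dy": 0, "dz": -75, "rx": 0, "ry": 0, "rz": 0, "gripper": 0.4}, {"dx": -35, "dy": 0, "dz": -75, "rx": 0, "ry": 0, "rz": 0, "gripper": 0.4}, {"dx": -70, "dy": -7, "dz": -75, "rx": 0, "ry": 0, "rz": 0, "gripper": 0.4}, {"dx": -100, "dy": -14, "dz": -75, "rx": 0, "ry": 0, "rz": 0, "gripper": 0.4}])

```text
t: 25.75
eef_pos: [0.4518, -0.2125, 0.2086]
ee_rot: [-3.141, 0.0, -1.673]
force: [1.3, 0.2, -0.7]
width: 0.0526
gripper_force: 0.0
```

```bash
python3 - <<'E'
from h import *
for i in range(2): caps('side');caps('scene')
d(455.9,-191.7,131);print(arm.get_state()['eef_pos'])
E
```

```text
side ring2 55 off -1.8 1.9 r 16.1
side restA 84 off -0.8 3.3 r 16.7
side restB 103 off 1.1 -0.3 r 16.4
side restC 105 off -0.6 0.8 r 14.5
side restD 136 off -2.5 -6.8 r 15.2
scene restB 32 off -4.0 3.7 r 10.9
scene restC 115 off 0.7 -0.5 r 15.5
scene restD 106 off -2.3 -7.5 r 14.1
side ring2 53 off -1.0 2.1 r 17.2
side restA 84 off 1.0 1.1 r 16.0
side restB 106 off -0.1 1.3 r 15.5
side restC 110 off -0.7 0.4 r 14.6
side restD 137 off -1.9 -6.8 r 15.6
scene restB 34 off -4.9 1.1 r 12.1
scene restC 116 off 0.7 -0.2 r 15.3
scene restD 109 off -2.6 -7.5 r 14.2
dx -21.4 dy -1.7 dz 77.1 [ 3.14135892e+00  9.52068885e-05 -1.66867714e+00] w 0.05250103495280282 f 0.0
[ 0.45213826 -0.21284627  0.20813591]
```

```bash
python3 - <<'E'
from h import *
f=grab('side'); g=grab('scene')
A=cv2.resize(f['frame'][190:330,270:460,::-1],(570,420),interpolation=cv2.INTER_CUBIC)
cv2.imwrite('pics/D.png',A)
for n,f in (('side',f),('scene',g)):
    p=world(f);X,Y,Z=np.moveaxis(p,-1,0);hsv=cv2.cvtColor(f['frame'],cv2.COLOR_RGB2HSV)
    m=(hsv[...,0]<18)&(hsv[...,1]>80)&(np.hypot(X-.4288,Y+.3115)<.055)
    for lo,hi in ((.018,.026),(.04,.056),(.088,.1),(.1,.12)):
        q=p[m&(Z>lo)&(Z<hi)]
        if len(q)>10: print(n,lo,len(q),cv2.minEnclosingCircle((q[:,:2]*1000).astype(np.float32)))
    m2=(hsv[...,2]<80)&(np.hypot(X-.4288,Y+.3115)<.04)&(Z>.12); print('top',np.percentile(Z[m2],[50,90]))
E
```

```text
side 0.018 417 ((427.8802490234375, -311.5060119628906), 48.154876708984375)
side 0.04 171 ((423.11749267578125, -316.60870361328125), 37.939056396484375)
side 0.088 45 ((429.64569091796875, -315.2205810546875), 17.652111053466797)
side 0.1 70 ((423.59698486328125, -320.08734130859375), 14.165605545043945)
top [0.14158276 0.14400149]
scene 0.018 231 ((428.4388122558594, -312.7510681152344), 47.588172912597656)
scene 0.04 25 ((423.72442626953125, -311.9013671875), 38.76095199584961)
scene 0.088 12 ((434.1175231933594, -313.595703125), 21.352272033691406)
top [0.14238006 0.14547608]
```

View pics/D.png

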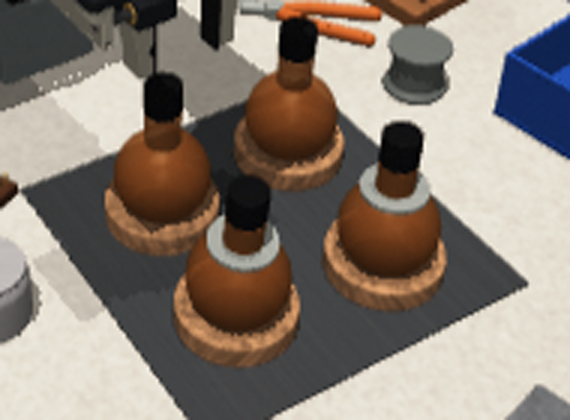

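The collared flask in D leans about 0.07 rad but is seated; I'll straighten it later. Now flask B.

Emit:
jog_arm(targets=[{"dx": -10, "dy": -2, "dz": 0, "rx": 0, "ry": 0, "rz": 0, "gripper": 0.4}, {"dx": -20, "dy": -3, "dz": 0, "rx": 0, "ry": 0, "rz": 0, "gripper": 0.4}, {"dx": -21, "dy": -3, "dz": 15, "rx": 0, "ry": 0, "rz": 0, "gripper": 0.4}, {"dx": -21, "dy": -3, "dz": 40, "rx": 0, "ry": 0, "rz": 0, "gripper": 0.4}, {"dx": -21, "dy": -3, "dz": 65, "rx": 0, "ry": 0, "rz": 0, "gripper": 0.4}, {"dx": -21, "dy": -3, "dz": 76, "rx": 0, "ry": 0, "rz": 0, "gripper": 0.4}, {"dx": -21, "dy": -3, "dz": 76, "rx": 0, "ry": 0, "rz": 0, "gripper": 0.4}, {"dx": -21, "dy": -3, "dz": 76, "rx": 0, "ry": 0, "rz": 0, "gripper": 0.4}], force=60)

```text
t: 26.72
eef_pos: [0.457, -0.1931, 0.132]
ee_rot: [3.14, -0.0, -1.671]
force: [0.5, 1.1, 0.3]
width: 0.0527
gripper_force: 0.0
```

```bash
python3 - <<'E'
from h import *
grab('side'); grab('side')
d(455.9,-191.7,133);print(arm.get_state()['eef_pos'])
E
```

```text
dx -1.2 dy 2.1 dz 0.2 [-3.14011645e+00 -1.70702322e-04 -1.67073550e+00] w 0.05265023785139027 f 0.0
[ 0.45791423 -0.19313122  0.13318997]
```

Emit:
jog_arm(targets=[{"dx": -1, "dy": 2, "dz": 0, "rx": 0, "ry": 0, "rz": 0, "gripper": 0.4}, {"dx": -1, "dy": 2, "dz": 0, "rx": 0, "ry": 0, "rz": 0, "gripper": 0.6}, {"dx": -1, "dy": 2, "dz": 0, "rx": 0, "ry": 0, "rz": 0, "gripper": 0.8}, {"dx": -1, "dy": 2, "dz": 0, "rx": 0, "ry": 0, "rz": 0, "gripper": 1}, {"dx": -1, "dy": 2, "dz": 0, "rx": 0, "ry": 0, "rz": 0, "gripper": 1}, {"dx": -1, "dy": 2, "dz": 0, "rx": 0, "ry": 0, "rz": 0, "gripper": 1}, {"dx": -1, "dy": 2, "dz": 0, "rx": 0, "ry": 0, "rz": 0, "gripper": 1}, {"dx": -1, "dy": 2, "dz": -10, "rx": 0, "ry": 0, "rz": 0, "gripper": 1}])

```text
t: 27.48
eef_pos: [0.4539, -0.1916, 0.1408]
ee_rot: [3.138, 0.0, -1.671]
force: [-0.1, 0.4, -3.4]
width: 0.0291
gripper_force: 59.9
```

Emit:
jog_arm(targets=[{"dx": 0, "dy": 0, "dz": -25, "rx": 0, "ry": 0, "rz": 0, "gripper": 1}, {"dx": 0, "dy": 0, "dz": -55, "rx": 0, "ry": 0, "rz": 0, "gripper": 1}, {"dx": 0, "dy": 0, "dz": -90, "rx": 0, "ry": 0, "rz": 0, "gripper": 1}, {"dx": 0, "dy": 0, "dz": -125, "rx": 0, "ry": 0, "rz": 0, "gripper": 1}, {"dx": 0, "dy": 0, "dz": -160, "rx": 0, "ry": 0, "rz": 0, "gripper": 1}, {"dx": 0, "dy": 0, "dz": -190, "rx": 0, "ry": 0, "rz": 0, "gripper": 1}, {"dx": 0, "dy": 0, "dz": -200, "rx": 0, "ry": 0, "rz": 0, "gripper": 1}, {"dx": 0, "dy": 0, "dz": -200, "rx": 0, "ry": 0, "rz": 0, "gripper": 1}])

```text
t: 28.15
eef_pos: [0.4557, -0.192, 0.3452]
ee_rot: [-3.137, 0.0, -1.671]
force: [0.8, 0.2, -2.6]
width: 0.0291
gripper_force: 59.9
```

```bash
python3 - <<'E'
from h import *
for i in range(3): grab('scene')
d(564.2,149,134);print(arm.get_state()['eef_pos'],arm.get_state()['force'])
E
```

```text
dx -349.8 dy -75.5 dz 206.2 [ 3.13826450e+00  7.73379910e-04 -1.67108118e+00] w 0.028988005588889205 f 59.94956731796265
[ 0.45408969 -0.1914861   0.34023967] [-0.33772524  0.35350841 -3.90719113]
```

Emit:
jog_arm(targets=[{"dx": -12, "dy": -3, "dz": 0, "rx": 0, "ry": 0, "rz": 0, "gripper": 1}, {"dx": -34, "dy": -7, "dz": 0, "rx": 0, "ry": 0, "rz": 0, "gripper": 1}, {"dx": -64, "dy": -14, "dz": 0, "rx": 0, "ry": 0, "rz": 0, "gripper": 1}, {"dx": -97, "dy": -21, "dz": 0, "rx": 0, "ry": 0, "rz": 0, "gripper": 1}, {"dx": -131, "dy": -28, "dz": 0, "rx": 0, "ry": 0, "rz": 0, "gripper": 1}, {"dx": -165, "dy": -35, "dz": 0, "rx": 0, "ry": 0, "rz": 0, "gripper": 1}, {"dx": -199, "dy": -42, "dz": 0, "rx": 0, "ry": 0, "rz": 0, "gripper": 1}, {"dx": -233, "dy": -50, "dz": 0, "rx": 0, "ry": 0, "rz": 0, "gripper": 1}])

```text
t: 28.97
eef_pos: [0.5273, 0.0365, 0.3399]
ee_rot: [3.138, -0.002, -1.671]
force: [1.1, 0.0, -1.6]
width: 0.0292
gripper_force: 59.9
```

Emit:
jog_arm(targets=[{"dx": -34, "dy": -7, "dz": 0, "rx": 0, "ry": 0, "rz": 0, "gripper": 1}, {"dx": -66, "dy": -14, "dz": 0, "rx": 0, "ry": 0, "rz": 0, "gripper": 1}, {"dx": -92, "dy": -19, "dz": 0, "rx": 0, "ry": 0, "rz": 0, "gripper": 1}, {"dx": -110, "dy": -22, "dz": 0, "rx": 0, "ry": 0, "rz": 0, "gripper": 1}, {"dx": -117, "dy": -24, "dz": 0, "rx": 0, "ry": 0, "rz": 0, "gripper": 1}, {"dx": -117, "dy": -24, "dz": 0, "rx": 0, "ry": 0, "rz": 0, "gripper": 1}, {"dx": -117, "dy": -24, "dz": 10, "rx": 0, "ry": 0, "rz": 0, "gripper": 1}, {"dx": -117, "dy": -24, "dz": 30, "rx": 0, "ry": 0, "rz": 0, "gripper": 1}])

```text
t: 29.63
eef_pos: [0.5644, 0.1482, 0.3133]
ee_rot: [-3.139, 0.001, -1.671]
force: [0.9, 0.3, -2.4]
width: 0.029
gripper_force: 59.9
```

Emit:
jog_arm(targets=[{"dx": 0, "dy": 0, "dz": 30, "rx": 0, "ry": 0, "rz": 0, "gripper": 1}, {"dx": 0, "dy": 0, "dz": 60, "rx": 0, "ry": 0, "rz": 0, "gripper": 1}, {"dx": 0, "dy": 0, "dz": 90, "rx": 0, "ry": 0, "rz": 0, "gripper": 1}, {"dx": 0, "dy": 0, "dz": 120, "rx": 0, "ry": 0, "rz": 0, "gripper": 1}, {"dx": 0, "dy": 0, "dz": 140, "rx": 0, "ry": 0, "rz": 0, "gripper": 1}, {"dx": 0, "dy": 0, "dz": 150, "rx": 0, "ry": 0, "rz": 0, "gripper": 1}, {"dx": 0, "dy": 0, "dz": 155, "rx": 0, "ry": 0, "rz": 0, "gripper": 1}, {"dx": 0, "dy": 0, "dz": 155, "rx": 0, "ry": 0, "rz": 0, "gripper": 1}])

```text
t: 30.3
eef_pos: [0.5635, 0.148, 0.1566]
ee_rot: [3.141, -0.001, -1.672]
force: [-0.4, 0.0, -2.6]
width: 0.0289
gripper_force: 59.9
```

```bash
python3 - <<'E'
from h import *
for i in range(4): grab('scene')
d(564.2,149,134);print(arm.get_state()['eef_pos'],arm.get_state()['force'])
E
```

```text
dx 0.3 dy 0.4 dz 24.8 [-3.13933291e+00  1.49245220e-03 -1.67078169e+00] w 0.02931856335955769 f 59.94979441165924
[0.56460003 0.14924585 0.15878384] [-0.06668043  0.20043984 -2.45724672]
```

Emit:
jog_arm(targets=[{"dx": 0, "dy": 0, "dz": 8, "rx": 0, "ry": 0, "rz": 0, "gripper": 1}, {"dx": 0, "dy": 0, "dz": 16, "rx": 0, "ry": 0, "rz": 0, "gripper": 1}, {"dx": 0, "dy": 0, "dz": 22, "rx": 0, "ry": 0, "rz": 0, "gripper": 1}, {"dx": 0, "dy": 0, "dz": 25, "rx": 0, "ry": 0, "rz": 0, "gripper": 1}, {"dx": 0, "dy": 0, "dz": 25, "rx": 0, "ry": 0, "rz": 0, "gripper": 1}, {"dx": 0, "dy": 0, "dz": 25, "rx": 0, "ry": 0, "rz": 0, "gripper": 1}, {"dx": 0, "dy": 0, "dz": 25, "rx": 0, "ry": 0, "rz": 0, "gripper": 1}, {"dx": 0, "dy": 0, "dz": 25, "rx": 0, "ry": 0, "rz": 0, "gripper": 1}])

```text
t: 31.17
eef_pos: [0.5642, 0.1492, 0.1323]
ee_rot: [-3.141, 0.0, -1.671]
force: [2.0, -0.0, -1.0]
width: 0.0291
gripper_force: 60.0
```

Emit:
jog_arm(targets=[{"dx": 0, "dy": 0, "dz": 0, "rx": 0, "ry": 0, "rz": 0, "gripper": 0.7}, {"dx": 0, "dy": 0, "dz": 0, "rx": 0, "ry": 0, "rz": 0, "gripper": 0.6}, {"dx": 0, "dy": 0, "dz": 0, "rx": 0, "ry": 0, "rz": 0, "gripper": 0.5}, {"dx": 0, "dy": 0, "dz": 0, "rx": 0, "ry": 0, "rz": 0, "gripper": 0.4}, {"dx": 0, "dy": 0, "dz": 0, "rx": 0, "ry": 0, "rz": 0, "gripper": 0.4}, {"dx": 0, "dy": 0, "dz": -20, "rx": 0, "ry": 0, "rz": 0, "gripper": 0.4}, {"dx": 0, "dy": 0, "dz": -55, "rx": 0, "ry": 0, "rz": 0, "gripper": 0.4}, {"dx": 0, "dy": 0, "dz": -90, "rx": 0, "ry": 0, "rz": 0, "gripper": 0.4}])

```text
t: 31.83
eef_pos: [0.5628, 0.1484, 0.222]
ee_rot: [3.139, -0.002, -1.671]
force: [0.2, 1.5, -0.6]
width: 0.0524
gripper_force: 0.0
```

Emit:
jog_arm(targets=[{"dx": 20, "dy": 0, "dz": -20, "rx": 0, "ry": 0, "rz": 0, "gripper": 0.4}, {"dx": 55, "dy": 0, "dz": -20, "rx": 0, "ry": 0, "rz": 0, "gripper": 0.4}, {"dx": 90, "dy": 3, "dz": -20, "rx": 0, "ry": 0, "rz": 0, "gripper": 0.4}, {"dx": 125, "dy": 3, "dz": -20, "rx": 0, "ry": 0, "rz": 0, "gripper": 0.4}, {"dx": 160, "dy": 3, "dz": -20, "rx": 0, "ry": 0, "rz": 0, "gripper": 0.4}, {"dx": 195, "dy": 3, "dz": -20, "rx": 0, "ry": 0, "rz": 0, "gripper": 0.4}, {"dx": 230, "dy": 6, "dz": -20, "rx": 0, "ry": 0, "rz": 0, "gripper": 0.4}, {"dx": 265, "dy": 9, "dz": -20, "rx": 0, "ry": 0, "rz": 0, "gripper": 0.4}])

```text
t: 32.5
eef_pos: [0.5277, -0.1153, 0.2423]
ee_rot: [3.142, 0.0, -1.671]
force: [0.0, 0.2, 0.1]
width: 0.0528
gripper_force: 0.0
```

```bash
python3 - <<'E'
from h import *
for i in range(2): caps('side');caps('scene')
d(589.4,-204.6,131);print(arm.get_state()['eef_pos'],arm.get_state()['force'])
E
```

```text
side ring1 58 off -2.5 5.7 r 18.9
side restA 88 off 1.8 1.3 r 16.6
side restC 110 off -1.4 0.5 r 14.7
side restD 133 off -1.3 -6.9 r 15.4
scene ring1 86 off -0.1 2.6 r 16.1
scene restA 104 off 1.1 -0.2 r 15.1
scene restC 118 off 0.7 -0.8 r 15.4
scene restD 110 off -3.0 -7.1 r 14.2
side ring1 55 off -2.7 3.8 r 16.0
side restA 94 off 1.2 1.2 r 16.4
side restC 105 off -1.7 0.5 r 14.7
side restD 139 off -1.9 -7.4 r 15.5
scene ring1 90 off 0.6 2.0 r 16.0
scene restA 105 off 1.3 -0.3 r 15.4
scene restC 115 off 0.8 -0.2 r 15.6
scene restD 109 off -2.4 -7.5 r 14.2
dx 83.0 dy -70.3 dz 111.2 [ 3.14144822e+00  1.00112284e-04 -1.67321271e+00] w 0.05249651361671083 f 0.0
[ 0.52793819 -0.11481245  0.24217084] [-0.23207134 -0.7987261   0.51721252]
```

Emit:
jog_arm(targets=[{"dx": 20, "dy": -18, "dz": 0, "rx": 0, "ry": 0, "rz": 0, "gripper": 0.4}, {"dx": 45, "dy": -40, "dz": 0, "rx": 0, "ry": 0, "rz": 0, "gripper": 0.4}, {"dx": 70, "dy": -60, "dz": 0, "rx": 0, "ry": 0, "rz": 0, "gripper": 0.4}, {"dx": 83, "dy": -70, "dz": 0, "rx": 0, "ry": 0, "rz": 0, "gripper": 0.4}, {"dx": 83, "dy": -70, "dz": 15, "rx": 0, "ry": 0, "rz": 0, "gripper": 0.4}, {"dx": 83, "dy": -70, "dz": 40, "rx": 0, "ry": 0, "rz": 0, "gripper": 0.4}, {"dx": 83, "dy": -70, "dz": 60, "rx": 0, "ry": 0, "rz": 0, "gripper": 0.4}, {"dx": 83, "dy": -70, "dz": 60, "rx": 0, "ry": 0, "rz": 0, "gripper": 0.4}])

```text
t: 33.37
eef_pos: [0.5877, -0.2018, 0.1775]
ee_rot: [3.134, 0.001, -1.671]
force: [-1.4, -0.7, -0.8]
width: 0.0525
gripper_force: 0.0
```

```bash
python3 - <<'E'
from h import *
for i in range(2): caps('side');caps('scene')
d(589.4,-204.6,133)
E
```

```text
side ring1 57 off -2.3 2.4 r 15.9
side ring2 57 off -1.4 2.6 r 17.0
side restA 93 off -0.5 3.3 r 16.8
side restC 110 off -1.1 0.3 r 14.5
side restD 136 off -1.9 -5.5 r 16.1
scene ring1 87 off 0.2 2.0 r 15.3
scene ring2 83 off 1.7 -1.6 r 16.4
scene restC 116 off 0.6 -0.1 r 15.3
scene restD 105 off -2.8 -7.6 r 14.1
side ring1 58 off 0.9 4.5 r 18.0
side ring2 54 off -3.4 1.1 r 16.6
side restA 94 off 1.3 0.3 r 17.1
side restC 111 off -2.1 -0.3 r 14.4
side restD 133 off -2.5 -5.9 r 15.6
scene ring1 89 off -1.0 2.8 r 16.6
scene ring2 86 off 1.0 -0.4 r 15.3
scene restC 114 off 0.9 -0.2 r 15.3
scene restD 106 off -2.7 -7.1 r 14.4
dx 1.9 dy 1.3 dz 50.8 [-3.13956622e+00 -4.10154906e-04 -1.66950862e+00] w 0.052440673874643524 f 0.0
```

All fine. Descend, grip A, lift.

Emit:
jog_arm(targets=[{"dx": 1, "dy": 1, "dz": 20, "rx": 0, "ry": 0, "rz": 0, "gripper": 0.4}, {"dx": 1, "dy": 1, "dz": 40, "rx": 0, "ry": 0, "rz": 0, "gripper": 0.4}, {"dx": 1, "dy": 1, "dz": 49, "rx": 0, "ry": 0, "rz": 0, "gripper": 0.4}, {"dx": 1, "dy": 1, "dz": 49, "rx": 0, "ry": 0, "rz": 0, "gripper": 0.4}, {"dx": 1, "dy": 1, "dz": 49, "rx": 0, "ry": 0, "rz": 0, "gripper": 0.4}, {"dx": 1, "dy": 1, "dz": 49, "rx": 0, "ry": 0, "rz": 0, "gripper": 0.6}, {"dx": 1, "dy": 1, "dz": 49, "rx": 0, "ry": 0, "rz": 0, "gripper": 0.8}, {"dx": 1, "dy": 1, "dz": 49, "rx": 0, "ry": 0, "rz": 0, "gripper": 1}])

```text
t: 34.23
eef_pos: [0.5893, -0.2043, 0.1344]
ee_rot: [-3.14, -0.0, -1.671]
force: [-0.3, 0.9, -1.0]
width: 0.0383
gripper_force: 0.0
```

Emit:
jog_arm(targets=[{"dx": 0, "dy": 0, "dz": 0, "rx": 0, "ry": 0, "rz": 0, "gripper": 1}, {"dx": 0, "dy": 0, "dz": 0, "rx": 0, "ry": 0, "rz": 0, "gripper": 1}, {"dx": 0, "dy": 0, "dz": -10, "rx": 0, "ry": 0, "rz": 0, "gripper": 1}, {"dx": 0, "dy": 0, "dz": -35, "rx": 0, "ry": 0, "rz": 0, "gripper": 1}, {"dx": 0, "dy": 0, "dz": -70, "rx": 0, "ry": 0, "rz": 0, "gripper": 1}, {"dx": 0, "dy": 0, "dz": -105, "rx": 0, "ry": 0, "rz": 0, "gripper": 1}, {"dx": 0, "dy": 0, "dz": -140, "rx": 0, "ry": 0, "rz": 0, "gripper": 1}, {"dx": 0, "dy": 0, "dz": -175, "rx": 0, "ry": 0, "rz": 0, "gripper": 1}])

```text
t: 34.9
eef_pos: [0.5875, -0.2041, 0.31]
ee_rot: [3.14, 0.0, -1.671]
force: [1.0, -0.5, -3.3]
width: 0.0286
gripper_force: 59.9
```

Emit:
jog_arm(targets=[{"dx": 0, "dy": 0, "dz": -25, "rx": 0, "ry": 0, "rz": 0, "gripper": 1}, {"dx": 0, "dy": 0, "dz": -40, "rx": 0, "ry": 0, "rz": 0, "gripper": 1}, {"dx": 0, "dy": 0, "dz": -40, "rx": 0, "ry": 0, "rz": 0, "gripper": 1}, {"dx": 0, "dy": 0, "dz": -40, "rx": 0, "ry": 0, "rz": 0, "gripper": 1}, {"dx": 0, "dy": 0, "dz": -40, "rx": 0, "ry": 0, "rz": 0, "gripper": 1}, {"dx": 0, "dy": 0, "dz": -40, "rx": 0, "ry": 0, "rz": 0, "gripper": 1}, {"dx": 0, "dy": 0, "dz": -40, "rx": 0, "ry": 0, "rz": 0, "gripper": 1}, {"dx": 0, "dy": 0, "dz": -40, "rx": 0, "ry": 0, "rz": 0, "gripper": 1}])

```text
t: 35.57
eef_pos: [0.5883, -0.2042, 0.3469]
ee_rot: [3.139, -0.0, -1.671]
force: [0.3, -0.2, -2.6]
width: 0.0284
gripper_force: 59.9
```

```bash
python3 - <<'E'
from h import *
d(464.7,159.2,134);print(arm.get_state()['eef_pos'],arm.get_state()['force'])
E
```

```text
dx -349.2 dy 159.3 dz 212.9 [ 3.13945531e+00 -1.00174354e-05 -1.67082342e+00] w 0.02840718643407226 f 59.921924471855164
[ 0.58834363 -0.20419308  0.34692126] [ 0.27854319 -0.18014176 -2.64606083]
```

Emit:
jog_arm(targets=[{"dx": -12, "dy": 0, "dz": 0, "rx": 0, "ry": 0, "rz": 0, "gripper": 1}, {"dx": -34, "dy": 0, "dz": 0, "rx": 0, "ry": 0, "rz": 0, "gripper": 1}, {"dx": -64, "dy": 0, "dz": 0, "rx": 0, "ry": 0, "rz": 0, "gripper": 1}, {"dx": -97, "dy": 0, "dz": 0, "rx": 0, "ry": 0, "rz": 0, "gripper": 1}, {"dx": -131, "dy": 0, "dz": 0, "rx": 0, "ry": 0, "rz": 0, "gripper": 1}, {"dx": -165, "dy": 4, "dz": 0, "rx": 0, "ry": 0, "rz": 0, "gripper": 1}, {"dx": -199, "dy": 10, "dz": 0, "rx": 0, "ry": 0, "rz": 0, "gripper": 1}, {"dx": -230, "dy": 20, "dz": 0, "rx": 0, "ry": 0, "rz": 0, "gripper": 1}])

```text
t: 36.23
eef_pos: [0.5917, 0.0289, 0.3475]
ee_rot: [3.141, -0.0, -1.671]
force: [-0.0, 0.8, -3.4]
width: 0.0294
gripper_force: 59.9
```

Emit:
jog_arm(targets=[{"dx": -30, "dy": 13, "dz": 0, "rx": 0, "ry": 0, "rz": 0, "gripper": 1}, {"dx": -57, "dy": 33, "dz": 0, "rx": 0, "ry": 0, "rz": 0, "gripper": 1}, {"dx": -80, "dy": 57, "dz": 0, "rx": 0, "ry": 0, "rz": 0, "gripper": 1}, {"dx": -98, "dy": 82, "dz": 0, "rx": 0, "ry": 0, "rz": 0, "gripper": 1}, {"dx": -112, "dy": 106, "dz": 0, "rx": 0, "ry": 0, "rz": 0, "gripper": 1}, {"dx": -118, "dy": 124, "dz": 0, "rx": 0, "ry": 0, "rz": 0, "gripper": 1}, {"dx": -119, "dy": 135, "dz": 0, "rx": 0, "ry": 0, "rz": 0, "gripper": 1}, {"dx": -119, "dy": 139, "dz": 0, "rx": 0, "ry": 0, "rz": 0, "gripper": 1}])

```text
t: 36.9
eef_pos: [0.4638, 0.1595, 0.3485]
ee_rot: [-3.141, 0.001, -1.669]
force: [-0.8, -0.7, -2.9]
width: 0.0292
gripper_force: 59.9
```

Emit:
jog_arm(targets=[{"dx": 0, "dy": 0, "dz": 0, "rx": 0, "ry": 0, "rz": 0, "gripper": 1}, {"dx": 0, "dy": 0, "dz": 0, "rx": 0, "ry": 0, "rz": 0, "gripper": 1}, {"dx": 0, "dy": 0, "dz": 0, "rx": 0, "ry": 0, "rz": 0, "gripper": 1}, {"dx": 0, "dy": 0, "dz": 0, "rx": 0, "ry": 0, "rz": 0, "gripper": 1}, {"dx": 0, "dy": 0, "dz": 0, "rx": 0, "ry": 0, "rz": 0, "gripper": 1}, {"dx": 0, "dy": 0, "dz": 0, "rx": 0, "ry": 0, "rz": 0, "gripper": 1}, {"dx": 0, "dy": 0, "dz": 0, "rx": 0, "ry": 0, "rz": 0, "gripper": 1}, {"dx": 0, "dy": 0, "dz": 0, "rx": 0, "ry": 0, "rz": 0, "gripper": 1}])

```text
t: 37.57
eef_pos: [0.4654, 0.1587, 0.3481]
ee_rot: [3.141, -0.0, -1.671]
force: [0.0, -0.4, -2.1]
width: 0.0291
gripper_force: 59.9
```

```bash
python3 - <<'E'
from h import *
d(464.7,159.2,134);print(arm.get_state()['eef_pos'],arm.get_state()['force']);caps('side');caps('scene')
E
```

```text
dx -0.4 dy 0.8 dz 214.1 [ 3.14140467e+00 -2.49952082e-04 -1.67122206e+00] w 0.029139507601628024 f 59.92075502872467
[0.46542888 0.15871362 0.34805544] [ 0.02198523 -0.44751063 -2.12018501]
side ring1 60 off -3.2 3.6 r 18.8
side ring2 53 off -3.0 2.0 r 16.3
side restC 110 off -1.1 0.4 r 15.0
side restD 133 off -1.8 -7.3 r 15.9
scene ring1 89 off -0.4 0.7 r 15.7
scene ring2 85 off 0.9 -0.0 r 15.8
scene restC 121 off 0.4 -0.7 r 15.6
scene restD 112 off -1.8 -7.5 r 14.6
```

Emit:
jog_arm(targets=[{"dx": 0, "dy": 1, "dz": 15, "rx": 0, "ry": 0, "rz": 0, "gripper": 1}, {"dx": 0, "dy": 1, "dz": 45, "rx": 0, "ry": 0, "rz": 0, "gripper": 1}, {"dx": 0, "dy": 1, "dz": 80, "rx": 0, "ry": 0, "rz": 0, "gripper": 1}, {"dx": 0, "dy": 1, "dz": 115, "rx": 0, "ry": 0, "rz": 0, "gripper": 1}, {"dx": 0, "dy": 1, "dz": 145, "rx": 0, "ry": 0, "rz": 0, "gripper": 1}, {"dx": 0, "dy": 1, "dz": 170, "rx": 0, "ry": 0, "rz": 0, "gripper": 1}, {"dx": 0, "dy": 1, "dz": 185, "rx": 0, "ry": 0, "rz": 0, "gripper": 1}, {"dx": 0, "dy": 1, "dz": 195, "rx": 0, "ry": 0, "rz": 0, "gripper": 1}])

```text
t: 38.33
eef_pos: [0.4635, 0.1584, 0.1513]
ee_rot: [3.14, -0.002, -1.671]
force: [0.8, -0.7, -2.5]
width: 0.0293
gripper_force: 59.9
```

Emit:
jog_arm(targets=[{"dx": 0, "dy": 0, "dz": 5, "rx": 0, "ry": 0, "rz": 0, "gripper": 1}, {"dx": 0, "dy": 0, "dz": 10, "rx": 0, "ry": 0, "rz": 0, "gripper": 1}, {"dx": 0, "dy": 0, "dz": 14, "rx": 0, "ry": 0, "rz": 0, "gripper": 1}, {"dx": 0, "dy": 0, "dz": 16, "rx": 0, "ry": 0, "rz": 0, "gripper": 1}, {"dx": 0, "dy": 0, "dz": 16, "rx": 0, "ry": 0, "rz": 0, "gripper": 1}, {"dx": 0, "dy": 0, "dz": 16, "rx": 0, "ry": 0, "rz": 0, "gripper": 1}, {"dx": 0, "dy": 0, "dz": 16, "rx": 0, "ry": 0, "rz": 0, "gripper": 1}, {"dx": 0, "dy": 0, "dz": 16, "rx": 0, "ry": 0, "rz": 0, "gripper": 1}])

```text
t: 39.0
eef_pos: [0.4645, 0.1591, 0.1376]
ee_rot: [-3.141, 0.001, -1.671]
force: [0.0, 0.8, -2.8]
width: 0.0289
gripper_force: 59.9
```

```bash
python3 - <<'E'
from h import *
d(464.7,159.2,134);print(arm.get_state()['eef_pos'],arm.get_state()['force'])
E
```

```text
dx -0.1 dy -0.2 dz 3.6 [-3.14097951e+00  5.77666128e-04 -1.67071508e+00] w 0.028944136896405185 f 59.92212116718292
[0.46446575 0.15912916 0.13764601] [ 0.04259773  0.8239607  -2.78352365]
```

Emit:
jog_arm(targets=[{"dx": 0, "dy": 0, "dz": 2, "rx": 0, "ry": 0, "rz": 0, "gripper": 1}, {"dx": 0, "dy": 0, "dz": 4, "rx": 0, "ry": 0, "rz": 0, "gripper": 1}, {"dx": 0, "dy": 0, "dz": 4, "rx": 0, "ry": 0, "rz": 0, "gripper": 1}, {"dx": 0, "dy": 0, "dz": 4, "rx": 0, "ry": 0, "rz": 0, "gripper": 0.7}, {"dx": 0, "dy": 0, "dz": 4, "rx": 0, "ry": 0, "rz": 0, "gripper": 0.6}, {"dx": 0, "dy": 0, "dz": 4, "rx": 0, "ry": 0, "rz": 0, "gripper": 0.5}, {"dx": 0, "dy": 0, "dz": 4, "rx": 0, "ry": 0, "rz": 0, "gripper": 0.4}, {"dx": 0, "dy": 0, "dz": 4, "rx": 0, "ry": 0, "rz": 0, "gripper": 0.4}])

```text
t: 39.67
eef_pos: [0.4643, 0.1589, 0.1331]
ee_rot: [-3.142, -0.0, -1.671]
force: [0.5, 0.1, -0.4]
width: 0.0485
gripper_force: 0.0
```

Emit:
jog_arm(targets=[{"dx": 0, "dy": 0, "dz": -10, "rx": 0, "ry": 0, "rz": 0, "gripper": 0.4}, {"dx": 0, "dy": 0, "dz": -40, "rx": 0, "ry": 0, "rz": 0, "gripper": 0.4}, {"dx": 0, "dy": 0, "dz": -80, "rx": 0, "ry": 0, "rz": 0, "gripper": 0.4}, {"dx": 0, "dy": 0, "dz": -115, "rx": 0, "ry": 0, "rz": 0, "gripper": 0.4}, {"dx": 20, "dy": 0, "dz": -120, "rx": 0, "ry": 0, "rz": 0, "gripper": 0.6}, {"dx": 60, "dy": 0, "dz": -120, "rx": 0, "ry": 0, "rz": 0, "gripper": 1}, {"dx": 100, "dy": 0, "dz": -120, "rx": 0, "ry": 0, "rz": 0, "gripper": 1}, {"dx": 140, "dy": 0, "dz": -120, "rx": 0, "ry": 0, "rz": 0, "gripper": 1}], force=20)

```text
t: 40.33
eef_pos: [0.4498, 0.0185, 0.2543]
ee_rot: [-3.14, 0.001, -1.669]
force: [0.4, -1.5, -0.6]
width: 0.0315
gripper_force: 0.0
```

```bash
python3 - <<'E'
from h import *
caps('scene');caps('side');d(427,-357,135);print(arm.get_state()['eef_pos'],arm.get_state()['force'])
E
```

```text
scene ring0 32 off -4.7 8.8 r 13.3
scene ring2 83 off 0.2 0.3 r 15.9
scene restC 117 off 0.5 -0.7 r 15.2
scene restD 110 off -2.1 -7.4 r 14.2
side ring0 64 off -3.2 6.3 r 17.7
side ring2 55 off -0.5 1.0 r 16.4
side restC 109 off 0.3 0.1 r 15.8
side restD 134 off -2.1 -6.6 r 15.8
dx 372.9 dy -16.7 dz 119.1 [-3.14122108e+00 -7.40199027e-05 -1.67465259e+00] w 0.02357471698229575 f 0.0
[0.44903397 0.01564629 0.25412961] [ 0.15670331  0.83286034 -0.55320281]
```

Emit:
jog_arm(targets=[{"dx": 40, "dy": -2, "dz": 0, "rx": 0, "ry": 0, "rz": 0, "gripper": 1}, {"dx": 80, "dy": -4, "dz": 0, "rx": 0, "ry": 0, "rz": 0, "gripper": 1}, {"dx": 120, "dy": -6, "dz": 0, "rx": 0, "ry": 0, "rz": 0, "gripper": 1}, {"dx": 160, "dy": -8, "dz": 0, "rx": 0, "ry": 0, "rz": 0, "gripper": 1}, {"dx": 200, "dy": -10, "dz": 0, "rx": 0, "ry": 0, "rz": 0, "gripper": 1}, {"dx": 240, "dy": -12, "dz": 0, "rx": 0, "ry": 0, "rz": 0, "gripper": 1}, {"dx": 280, "dy": -14, "dz": 0, "rx": 0, "ry": 0, "rz": 0, "gripper": 1}, {"dx": 320, "dy": -16, "dz": 0, "rx": 0, "ry": 0, "rz": 0, "gripper": 1}])

```text
t: 41.1
eef_pos: [0.434, -0.3023, 0.2541]
ee_rot: [-3.141, -0.0, -1.671]
force: [1.5, 0.9, -0.5]
width: 0.0005
gripper_force: 0.0
```

Emit:
jog_arm(targets=[{"dx": 30, "dy": 0, "dz": 0, "rx": 0, "ry": 0, "rz": 0, "gripper": 1}, {"dx": 50, "dy": 0, "dz": 0, "rx": 0, "ry": 0, "rz": 0, "gripper": 1}, {"dx": 53, "dy": 0, "dz": 0, "rx": 0, "ry": 0, "rz": 0, "gripper": 1}, {"dx": 53, "dy": 0, "dz": 30, "rx": 0, "ry": 0, "rz": 0, "gripper": 1}, {"dx": 53, "dy": 0, "dz": 65, "rx": 0, "ry": 0, "rz": 0, "gripper": 1}, {"dx": 53, "dy": 0, "dz": 100, "rx": 0, "ry": 0, "rz": 0, "gripper": 1}, {"dx": 53, "dy": 0, "dz": 119, "rx": 0, "ry": 0, "rz": 0, "gripper": 1}, {"dx": 53, "dy": 0, "dz": 119, "rx": 0, "ry": 0, "rz": 0, "gripper": 1}])

```text
t: 41.77
eef_pos: [0.4267, -0.3514, 0.1302]
ee_rot: [3.135, 0.003, -1.671]
force: [-0.0, 0.4, -0.3]
width: 0.0005
gripper_force: 0.0
```

```bash
python3 - <<'E'
from h import *
grab('side');grab('side');caps('scene');caps('side');s=arm.get_state();print(s['eef_pos'],s['force'],s['width'])
E
```

```text
scene ring1 67 off 1.3 3.3 r 15.3
scene ring2 85 off 1.0 -1.4 r 16.4
side ring0 64 off -1.5 5.5 r 16.0
side ring1 57 off 0.3 3.9 r 17.4
side ring2 55 off -4.9 1.5 r 18.6
[ 0.43036482 -0.3534272   0.13626794] [-0.85732879  0.4989397  -0.85232788] 0.0008722559070143544
```

Emit:
jog_arm(targets=[{"dx": -4, "dy": 0, "dz": 0, "rx": 0, "ry": 0, "rz": 0, "gripper": 1}, {"dx": -7, "dy": 0, "dz": 0, "rx": 0, "ry": 0, "rz": 0, "gripper": 1}, {"dx": -9, "dy": 0, "dz": 0, "rx": 0, "ry": 0, "rz": 0, "gripper": 1}, {"dx": -11, "dy": 0, "dz": 0, "rx": 0, "ry": 0, "rz": 0, "gripper": 1}, {"dx": -13, "dy": 0, "dz": 0, "rx": 0, "ry": 0, "rz": 0, "gripper": 1}, {"dx": -15, "dy": 0, "dz": 0, "rx": 0, "ry": 0, "rz": 0, "gripper": 1}, {"dx": -16, "dy": 0, "dz": 0, "rx": 0, "ry": 0, "rz": 0, "gripper": 1}, {"dx": -16, "dy": 0, "dz": 0, "rx": 0, "ry": 0, "rz": 0, "gripper": 1}])

```text
t: 42.63
eef_pos: [0.4307, -0.337, 0.1343]
ee_rot: [-3.141, -0.0, -1.671]
force: [-0.1, 0.1, 2.0]
width: 0.0002
gripper_force: 0.7
```

Emit:
jog_arm(targets=[{"dx": 5, "dy": 0, "dz": 0, "rx": 0, "ry": 0, "rz": 0, "gripper": 1}, {"dx": 25, "dy": 0, "dz": 0, "rx": 0, "ry": 0, "rz": 0, "gripper": 1}, {"dx": 55, "dy": 0, "dz": 0, "rx": 0, "ry": 0, "rz": 0, "gripper": 1}, {"dx": 70, "dy": 0, "dz": -30, "rx": 0, "ry": 0, "rz": 0, "gripper": 1}, {"dx": 70, "dy": 0, "dz": -70, "rx": 0, "ry": 0, "rz": 0, "gripper": 1}, {"dx": 70, "dy": 0, "dz": -110, "rx": 0, "ry": 0, "rz": 0, "gripper": 1}, {"dx": 70, "dy": 0, "dz": -110, "rx": 0, "ry": 0, "rz": 0, "gripper": 1}, {"dx": 70, "dy": 0, "dz": -110, "rx": 0, "ry": 0, "rz": 0, "gripper": 1}])

```text
t: 43.3
eef_pos: [0.4245, -0.4078, 0.2468]
ee_rot: [-3.137, -0.002, -1.671]
force: [0.2, 0.1, -1.5]
width: 0.0002
gripper_force: 0.0
```

```bash
python3 - <<'E'
from h import *
for i in range(3):caps('scene');caps('side')
s=arm.get_state();print(s['eef_pos'],s['force'],s['width'])
f=grab('side'); cv2.imwrite('pics/E.png',cv2.resize(f['frame'][100:340,190:510,::-1],(800,600)))
E
```

```text
scene ring2 83 off 1.3 -0.9 r 15.7
scene restD 112 off -2.7 -6.1 r 14.3
side ring0 62 off -0.5 6.0 r 16.0
side ring1 56 off -2.2 5.8 r 16.8
side ring2 54 off -0.4 0.3 r 16.3
side restC 93 off -1.1 0.2 r 14.3
side restD 134 off -1.7 -6.1 r 16.1
scene ring2 83 off 0.8 -0.9 r 16.2
scene restD 110 off -1.4 -7.0 r 15.0
side ring0 62 off -2.5 6.4 r 16.5
side ring1 60 off -3.6 2.8 r 17.1
side ring2 56 off -1.2 0.1 r 16.3
side restC 94 off -0.2 1.6 r 16.0
side restD 140 off -1.9 -4.9 r 16.4
scene ring2 87 off 1.6 -0.7 r 15.8
scene restD 110 off -2.2 -6.1 r 14.5
side ring0 64 off -3.2 5.5 r 15.4
side ring1 59 off -1.3 4.4 r 17.5
side ring2 52 off 0.4 0.8 r 17.4
side restC 93 off -0.8 2.1 r 15.6
side restD 139 off -2.2 -5.2 r 16.9
[ 0.42314281 -0.40648449  0.24291488] [ 0.11502002  0.32148207 -0.88387549] 0.00018719333381328343
```

View pics/E.png

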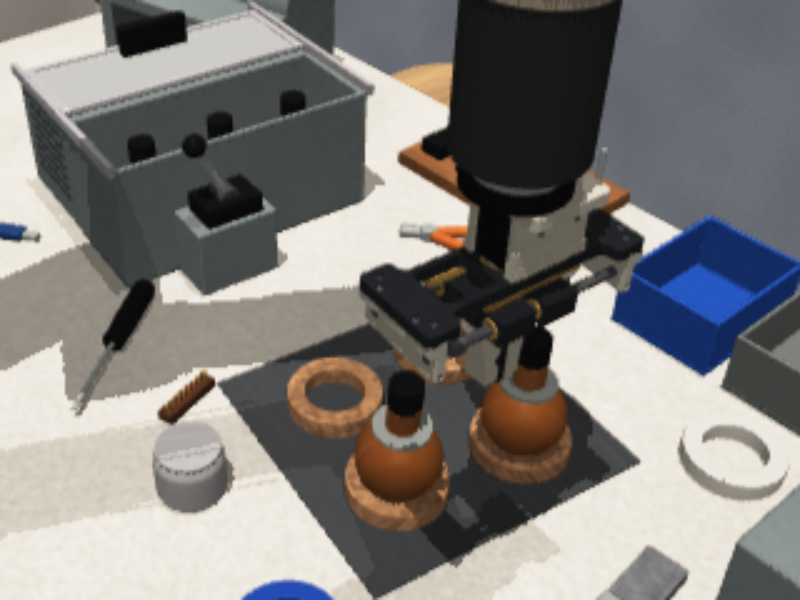

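Emit:
jog_arm(targets=[{"dx": 0, "dy": 0, "dz": 35, "rx": 0, "ry": 0, "rz": 0, "gripper": 1}, {"dx": 0, "dy": 0, "dz": 75, "rx": 0, "ry": 0, "rz": 0, "gripper": 1}, {"dx": 0, "dy": 0, "dz": 110, "rx": 0, "ry": 0, "rz": 0, "gripper": 1}, {"dx": -20, "dy": 0, "dz": 110, "rx": 0, "ry": 0, "rz": 0, "gripper": 1}, {"dx": -45, "dy": 0, "dz": 110, "rx": 0, "ry": 0, "rz": 0, "gripper": 1}, {"dx": -60, "dy": 0, "dz": 110, "rx": 0, "ry": 0, "rz": 0, "gripper": 1}, {"dx": -64, "dy": 0, "dz": 110, "rx": 0, "ry": 0, "rz": 0, "gripper": 1}, {"dx": -66, "dy": 0, "dz": 110, "rx": 0, "ry": 0, "rz": 0, "gripper": 1}])

```text
t: 44.32
eef_pos: [0.4303, -0.3404, 0.1339]
ee_rot: [3.141, -0.0, -1.669]
force: [-0.1, -0.9, -0.5]
width: 0.0005
gripper_force: 0.3
```

Emit:
jog_arm(targets=[{"dx": -2, "dy": 0, "dz": 0, "rx": 0, "ry": 0, "rz": 0, "gripper": 1}, {"dx": -4, "dy": 0, "dz": 0, "rx": 0, "ry": 0, "rz": 0, "gripper": 1}, {"dx": -6, "dy": 0, "dz": 0, "rx": 0, "ry": 0, "rz": 0, "gripper": 1}, {"dx": -8, "dy": 0, "dz": 0, "rx": 0, "ry": 0, "rz": 0, "gripper": 1}, {"dx": -10, "dy": 0, "dz": 0, "rx": 0, "ry": 0, "rz": 0, "gripper": 1}, {"dx": -10, "dy": 0, "dz": 0, "rx": 0, "ry": 0, "rz": 0, "gripper": 1}, {"dx": -10, "dy": 0, "dz": 0, "rx": 0, "ry": 0, "rz": 0, "gripper": 1}, {"dx": -10, "dy": 0, "dz": 0, "rx": 0, "ry": 0, "rz": 0, "gripper": 1}])

```text
t: 44.98
eef_pos: [0.4313, -0.3313, 0.1343]
ee_rot: [-3.141, -0.0, -1.671]
force: [-1.3, -1.3, 1.1]
width: 0.0005
gripper_force: 0.9
```

Emit:
jog_arm(targets=[{"dx": 5, "dy": 0, "dz": 0, "rx": 0, "ry": 0, "rz": 0, "gripper": 1}, {"dx": 25, "dy": 0, "dz": 0, "rx": 0, "ry": 0, "rz": 0, "gripper": 1}, {"dx": 55, "dy": 0, "dz": 0, "rx": 0, "ry": 0, "rz": 0, "gripper": 1}, {"dx": 76, "dy": 0, "dz": -30, "rx": 0, "ry": 0, "rz": 0, "gripper": 1}, {"dx": 76, "dy": 0, "dz": -70, "rx": 0, "ry": 0, "rz": 0, "gripper": 1}, {"dx": 76, "dy": 0, "dz": -110, "rx": 0, "ry": 0, "rz": 0, "gripper": 1}, {"dx": 76, "dy": 0, "dz": -110, "rx": 0, "ry": 0, "rz": 0, "gripper": 1}, {"dx": 76, "dy": 0, "dz": -110, "rx": 0, "ry": 0, "rz": 0, "gripper": 1}])

```text
t: 45.65
eef_pos: [0.4245, -0.4077, 0.2468]
ee_rot: [-3.137, -0.001, -1.671]
force: [-0.3, -0.3, -1.1]
width: 0.0006
gripper_force: 0.0
```

```bash
python3 - <<'E'
from h import *
for i in range(2):caps('scene');caps('side')
d(476,163,255); s=arm.get_state();print(s['eef_pos'],s['force'],s['width'])
E
```

```text
scene ring2 87 off 0.8 -0.8 r 15.3
scene restD 117 off -1.7 -6.0 r 14.8
side ring0 64 off -1.9 7.3 r 15.8
side ring1 61 off -0.1 4.8 r 17.0
side ring2 55 off -0.8 2.4 r 15.6
side restC 93 off 0.2 0.6 r 15.9
side restD 139 off -2.1 -4.9 r 15.8
scene ring2 89 off 0.6 -1.1 r 15.9
scene restD 115 off -1.9 -6.2 r 14.7
side ring0 63 off -2.3 5.2 r 15.6
side ring1 59 off -2.8 4.2 r 16.2
side ring2 55 off -1.1 0.4 r 15.9
side restC 91 off -1.1 1.1 r 15.3
side restD 137 off -1.3 -4.9 r 16.5
dx -571.8 dy 4.1 dz -12.2 [ 3.13945075e+00  1.27841358e-03 -1.67090079e+00] w 0.0004572824994395988 f 0.0
[ 0.42296295 -0.40633742  0.24278575] [0.71985342 0.67523557 0.14885006] 0.0004572824994395988
```

```bash
python3 - <<'E'
from h import *
from scipy.optimize import least_squares
for n in ('side','scene'):
    f=grab(n); p=world(f);X,Y,Z=np.moveaxis(p,-1,0);hsv=cv2.cvtColor(f['frame'],cv2.COLOR_RGB2HSV)
    for k,c in zip('CD',RESTS[2:]):
        c=np.array(c)/1e3; near=(np.hypot(X-c[0],Y-c[1])<.06)
        m=(hsv[...,0]<18)&(hsv[...,1]>120)&near&(Z>.032)&(Z<.078); q=p[m]
        if len(q)<40: continue
        r=least_squares(lambda s:np.linalg.norm(q-s[:3],axis=1)-.04,[c[0],c[1],.048],loss='soft_l1',f_scale=.002).x
        t=p[(hsv[...,2]<80)&near&(Z>.137)]; (a,b),_=cv2.minEnclosingCircle((t[:,:2]*1000).astype(np.float32))
        print(n,k,len(q),'ball',np.round(r*1e3-[*(c*1e3),0],1),'cap',round(a-c[0]*1e3,1),round(b-c[1]*1e3,1),len(t))
E
```

```text
side C 614 ball [ 1.6  2.5 48.2] cap 1.3 0.1 96
side D 642 ball [ 0.6  1.7 48.2] cap -10.3 4.1 1484
scene C 94 ball [ 1.9 -0.9 49. ] cap -50.9 22.0 31
scene D 325 ball [ 0.4 -1.  48. ] cap -0.0 0.0 1107
```

Emit:
jog_arm(targets=[{"dx": -38, "dy": -4, "dz": -12, "rx": 0, "ry": 0, "rz": 0, "gripper": 1}, {"dx": -76, "dy": -8, "dz": -12, "rx": 0, "ry": 0, "rz": 0, "gripper": 1}, {"dx": -114, "dy": -12, "dz": -12, "rx": 0, "ry": 0, "rz": 0, "gripper": 1}, {"dx": -152, "dy": -17, "dz": -12, "rx": 0, "ry": 0, "rz": 0, "gripper": 1}, {"dx": -190, "dy": -21, "dz": -12, "rx": 0, "ry": 0, "rz": 0, "gripper": 1}, {"dx": -228, "dy": -25, "dz": -12, "rx": 0, "ry": 0, "rz": 0, "gripper": 1}, {"dx": -266, "dy": -30, "dz": -12, "rx": 0, "ry": 0, "rz": 0, "gripper": 1}, {"dx": -304, "dy": -34, "dz": -12, "rx": 0, "ry": 0, "rz": 0, "gripper": 1}])

```text
t: 46.62
eef_pos: [0.4876, -0.1058, 0.2558]
ee_rot: [3.141, -0.0, -1.671]
force: [0.5, 0.1, -0.2]
width: 0.0005
gripper_force: 0.0
```

Emit:
jog_arm(targets=[{"dx": -38, "dy": -4, "dz": 0, "rx": 0, "ry": 0, "rz": 0, "gripper": 1}, {"dx": -76, "dy": -8, "dz": 0, "rx": 0, "ry": 0, "rz": 0, "gripper": 1}, {"dx": -114, "dy": -12, "dz": 0, "rx": 0, "ry": 0, "rz": 0, "gripper": 1}, {"dx": -152, "dy": -17, "dz": 0, "rx": 0, "ry": 0, "rz": 0, "gripper": 1}, {"dx": -190, "dy": -21, "dz": 0, "rx": 0, "ry": 0, "rz": 0, "gripper": 1}, {"dx": -228, "dy": -25, "dz": 0, "rx": 0, "ry": 0, "rz": 0, "gripper": 1}, {"dx": -266, "dy": -30, "dz": 0, "rx": 0, "ry": 0, "rz": 0, "gripper": 1}, {"dx": -304, "dy": -34, "dz": 0, "rx": 0, "ry": 0, "rz": 0, "gripper": 1}])

```text
t: 47.28
eef_pos: [0.5518, 0.1934, 0.2555]
ee_rot: [3.141, -0.001, -1.67]
force: [1.7, 0.2, 0.7]
width: 0.0006
gripper_force: 0.0
```

Emit:
jog_arm(targets=[{"dx": -38, "dy": -4, "dz": 0, "rx": 0, "ry": 0, "rz": 0, "gripper": 1}, {"dx": -76, "dy": -9, "dz": 0, "rx": 0, "ry": 0, "rz": 0, "gripper": 1}, {"dx": -114, "dy": -13, "dz": 0, "rx": 0, "ry": 0, "rz": 0, "gripper": 1}, {"dx": -140, "dy": -17, "dz": 0, "rx": 0, "ry": 0, "rz": 0, "gripper": 1}, {"dx": -155, "dy": -18, "dz": 0, "rx": 0, "ry": 0, "rz": 0, "gripper": 1}, {"dx": -155, "dy": -18, "dz": 0, "rx": 0, "ry": 0, "rz": 0, "gripper": 1}, {"dx": -155, "dy": -18, "dz": 0, "rx": 0, "ry": 0, "rz": 0, "gripper": 1}, {"dx": -155, "dy": -18, "dz": 0, "rx": 0, "ry": 0, "rz": 0, "gripper": 1}])

```text
t: 47.95
eef_pos: [0.585, 0.343, 0.2557]
ee_rot: [3.141, -0.001, -1.671]
force: [-1.8, -0.3, -0.1]
width: 0.0002
gripper_force: 0.0
```

```bash
python3 - <<'E'
from h import *
caps('scene');caps('side');caps('scene')
d(584.6,344,201); s=arm.get_state();print(s['eef_pos'],s['force'],s['width'])
E
```

```text
scene ring0 93 off -0.8 5.7 r 16.2
scene ring1 88 off -0.4 0.6 r 14.6
scene ring2 84 off 0.1 -0.2 r 15.8
scene restC 117 off 0.9 -0.8 r 15.6
scene restD 119 off -1.5 -6.2 r 14.9
side ring0 65 off -4.3 4.4 r 17.8
side ring1 57 off 0.7 7.6 r 19.7
side ring2 53 off -0.4 1.2 r 16.5
side restC 109 off -1.5 0.3 r 14.5
side restD 143 off -1.5 -3.3 r 16.5
scene ring0 97 off -0.8 5.2 r 15.9
scene ring1 89 off 0.3 2.5 r 16.2
scene ring2 88 off 1.1 -1.1 r 15.9
scene restC 117 off 0.5 -0.5 r 15.0
scene restD 119 off -1.6 -6.3 r 14.9
dx -1.2 dy 0.9 dz 55.6 [-3.14134817e+00  2.80485006e-04 -1.67175632e+00] w 0.0003002344201409699 f 0.0
[0.58534837 0.34272085 0.25661662] [-0.16011723  0.22166572 -0.06771181] 0.0003002344201409699
```

Emit:
jog_arm(targets=[{"dx": 0, "dy": 0, "dz": 20, "rx": 0, "ry": 0, "rz": 0, "gripper": 1}, {"dx": 0, "dy": 0, "dz": 45, "rx": 0, "ry": 0, "rz": 0, "gripper": 1}, {"dx": 0, "dy": 0, "dz": 55, "rx": 0, "ry": 0, "rz": 0, "gripper": 1}, {"dx": 0, "dy": 0, "dz": 55, "rx": 0, "ry": 0, "rz": 0, "gripper": 1}, {"dx": 5, "dy": 0, "dz": 55, "rx": 0, "ry": 0, "rz": 0, "gripper": 1}, {"dx": 12, "dy": 0, "dz": 55, "rx": 0, "ry": 0, "rz": 0, "gripper": 1}, {"dx": 20, "dy": 0, "dz": 55, "rx": 0, "ry": 0, "rz": 0, "gripper": 1}, {"dx": 30, "dy": 0, "dz": 55, "rx": 0, "ry": 0, "rz": 0, "gripper": 1}])

```text
t: 48.77
eef_pos: [0.5825, 0.3138, 0.2022]
ee_rot: [-3.141, 0.002, -1.671]
force: [-1.0, 3.3, -1.5]
width: 0.0005
gripper_force: 1.6
```

Emit:
jog_arm(targets=[{"dx": 12, "dy": 0, "dz": 0, "rx": 0, "ry": 0, "rz": 0, "gripper": 1}, {"dx": 24, "dy": 0, "dz": 0, "rx": 0, "ry": 0, "rz": 0, "gripper": 1}, {"dx": 36, "dy": 0, "dz": 0, "rx": 0, "ry": 0, "rz": 0, "gripper": 1}, {"dx": 48, "dy": 0, "dz": 0, "rx": 0, "ry": 0, "rz": 0, "gripper": 1}, {"dx": 60, "dy": 0, "dz": 0, "rx": 0, "ry": 0, "rz": 0, "gripper": 1}, {"dx": 72, "dy": 0, "dz": 0, "rx": 0, "ry": 0, "rz": 0, "gripper": 1}, {"dx": 84, "dy": 0, "dz": 0, "rx": 0, "ry": 0, "rz": 0, "gripper": 1}, {"dx": 93, "dy": 0, "dz": 0, "rx": 0, "ry": 0, "rz": 0, "gripper": 1}])

```text
t: 49.43
eef_pos: [0.5731, 0.2199, 0.2014]
ee_rot: [-3.141, 0.0, -1.671]
force: [-0.2, 2.8, 1.6]
width: 0.0006
gripper_force: 1.6
```

Emit:
jog_arm(targets=[{"dx": 6, "dy": 0, "dz": 0, "rx": 0, "ry": 0, "rz": 0, "gripper": 1}, {"dx": 10, "dy": 0, "dz": 0, "rx": 0, "ry": 0, "rz": 0, "gripper": 1}, {"dx": 13, "dy": 0, "dz": 0, "rx": 0, "ry": 0, "rz": 0, "gripper": 1}, {"dx": 15, "dy": 0, "dz": 0, "rx": 0, "ry": 0, "rz": 0, "gripper": 1}, {"dx": 17, "dy": 0, "dz": 0, "rx": 0, "ry": 0, "rz": 0, "gripper": 1}, {"dx": 18, "dy": 0, "dz": 0, "rx": 0, "ry": 0, "rz": 0, "gripper": 1}, {"dx": 19, "dy": 0, "dz": 0, "rx": 0, "ry": 0, "rz": 0, "gripper": 1}, {"dx": 20, "dy": 0, "dz": 0, "rx": 0, "ry": 0, "rz": 0, "gripper": 1}])

```text
t: 50.1
eef_pos: [0.5716, 0.2053, 0.2013]
ee_rot: [-3.14, 0.006, -1.67]
force: [-2.6, 19.3, 0.5]
width: 0.0006
gripper_force: 9.3
```

```bash
python3 - <<'E'
from h import *
p=arm.get_state()['eef_pos']*1e3
print('wf y',(p[0]-564.4)*.1018+(p[1]-147.2)*.9948,arm.get_state()['force'])
E
```

```text
wf y 58.504936317944754 [-2.55970084 19.25164149  0.54268764]
```

Emit:
jog_arm(targets=[{"dx": -5, "dy": 0, "dz": 0, "rx": 0, "ry": 0, "rz": 0, "gripper": 1}, {"dx": -20, "dy": 0, "dz": 0, "rx": 0, "ry": 0, "rz": 0, "gripper": 1}, {"dx": -20, "dy": 0, "dz": -30, "rx": 0, "ry": 0, "rz": 0, "gripper": 1}, {"dx": -20, "dy": 0, "dz": -65, "rx": 0, "ry": 0, "rz": 0, "gripper": 1}, {"dx": -20, "dy": 0, "dz": -90, "rx": 0, "ry": 0, "rz": 0, "gripper": 1}, {"dx": -40, "dy": 0, "dz": -90, "rx": 0, "ry": 0, "rz": 0, "gripper": 1}, {"dx": -60, "dy": 0, "dz": -90, "rx": 0, "ry": 0, "rz": 0, "gripper": 1}, {"dx": -60, "dy": 0, "dz": -90, "rx": 0, "ry": 0, "rz": 0, "gripper": 1}])

```text
t: 50.77
eef_pos: [0.577, 0.2644, 0.2897]
ee_rot: [3.14, -0.001, -1.67]
force: [0.4, -0.9, -0.8]
width: 0.0003
gripper_force: 0.0
```

```bash
python3 - <<'E'
from h import *
for n in ('scene','side'):
    f=grab(n); p=world(f); X,Y,Z=np.moveaxis(p,-1,0); v=f['frame'].max(-1)
    m=(v<75)&(Z>.193)&(Z<.208)&(abs(X-.57)<.06)&(abs(Y-.185)<.04); q=p[m]
    print(n,'fin',m.sum(),cv2.minAreaRect((q[:,:2]*1000).astype(np.float32)))
    m=(v<80)&(Z>.165)&(Z<.2)&(X>.42)&(X<.62)&(Y>.02)&(Y<.1); q=p[m]; print('knob',len(q),np.nanmean(q,0),np.nanmin(q,0),np.nanmax(q,0))
d(480,210,300);print(arm.get_state()['eef_pos'])
caps('scene')
E
```

```text
scene fin 200 ((567.1219482421875, 183.45228576660156), (18.325960159301758, 86.14264678955078), 82.29615783691406)
knob 80 [0.4710111  0.05796922 0.1878272 ] [0.46009511 0.0485064  0.17651727] [0.48415412 0.07364035 0.19467463]
side fin 151 ((567.1265869140625, 185.06634521484375), (20.30668067932129, 89.34567260742188), 82.80829620361328)
knob 74 [0.46771974 0.05642687 0.18388917] [0.45744805 0.04901714 0.16518115] [0.4829117  0.06707628 0.19482161]
dx 61.6 dy 90.8 dz -11.0 [ 3.13900798e+00 -2.54923272e-03 -1.66950219e+00] w 0.0003151312162619917 f 0.0
[0.57643128 0.26232367 0.28903971]
scene restC 119 off 0.5 -0.4 r 15.1
scene restD 121 off -1.5 -5.7 r 15.0
```

Emit:
jog_arm(targets=[{"dx": 35, "dy": 15, "dz": 0, "rx": 0, "ry": 0, "rz": 0, "gripper": 0.4}, {"dx": 70, "dy": 29, "dz": 0, "rx": 0, "ry": 0, "rz": 0, "gripper": 0.4}, {"dx": 105, "dy": 43, "dz": 0, "rx": 0, "ry": 0, "rz": 0, "gripper": 0.4}, {"dx": 140, "dy": 57, "dz": 0, "rx": 0, "ry": 0, "rz": 0, "gripper": 0.4}, {"dx": 175, "dy": 71, "dz": 10, "rx": 0, "ry": 0, "rz": 0, "gripper": 0.4}, {"dx": 202, "dy": 83, "dz": 30, "rx": 0, "ry": 0, "rz": 0, "gripper": 0.4}, {"dx": 212, "dy": 87, "dz": 39, "rx": 0, "ry": 0, "rz": 0, "gripper": 0.4}, {"dx": 212, "dy": 87, "dz": 39, "rx": 0, "ry": 0, "rz": 0, "gripper": 0.4}])

```text
t: 51.58
eef_pos: [0.4663, 0.0561, 0.25]
ee_rot: [3.138, -0.002, -1.673]
force: [-0.0, 0.1, -0.6]
width: 0.0477
gripper_force: 0.0
```

Emit:
jog_arm(targets=[{"dx": 0, "dy": 0, "dz": 0, "rx": 0, "ry": 0, "rz": 0, "gripper": 0.4}, {"dx": 0, "dy": 0, "dz": 0, "rx": 0, "ry": 0, "rz": 0, "gripper": 0.4}, {"dx": 0, "dy": 0, "dz": 0, "rx": 0, "ry": 0, "rz": 0, "gripper": 0.4}, {"dx": 0, "dy": 0, "dz": 0, "rx": 0, "ry": 0, "rz": 0, "gripper": 0.4}, {"dx": 0, "dy": 0, "dz": 0, "rx": 0, "ry": 0, "rz": 0, "gripper": 0.4}, {"dx": 0, "dy": 0, "dz": 0, "rx": 0, "ry": 0, "rz": 0, "gripper": 0.4}, {"dx": 0, "dy": 0, "dz": 0, "rx": 0, "ry": 0, "rz": 0, "gripper": 0.4}, {"dx": 0, "dy": 0, "dz": 0, "rx": 0, "ry": 0, "rz": 0, "gripper": 0.4}])

```text
t: 52.25
eef_pos: [0.4694, 0.0591, 0.2522]
ee_rot: [3.142, -0.0, -1.671]
force: [-0.5, 0.6, 1.0]
width: 0.0526
gripper_force: 0.0
```

```bash
python3 - <<'E'
from h import *
d(469,60,187); s=arm.get_state();print(s['eef_pos'],s['width'])
E
```

```text
dx -0.8 dy 0.5 dz 65.2 [ 3.14151188e+00 -5.56425700e-05 -1.67052453e+00] w 0.05259316262528569 f 0.0
[0.46936756 0.05913026 0.25215702] 0.05259316262528569
```

Emit:
jog_arm(targets=[{"dx": -1, "dy": 0, "dz": 20, "rx": 0, "ry": 0, "rz": 0, "gripper": 0.4}, {"dx": -1, "dy": 0, "dz": 45, "rx": 0, "ry": 0, "rz": 0, "gripper": 0.4}, {"dx": -1, "dy": 0, "dz": 62, "rx": 0, "ry": 0, "rz": 0, "gripper": 0.4}, {"dx": -1, "dy": 0, "dz": 62, "rx": 0, "ry": 0, "rz": 0, "gripper": 0.4}, {"dx": -1, "dy": -8, "dz": 62, "rx": 0, "ry": 0, "rz": 0, "gripper": 0.4}, {"dx": -1, "dy": -18, "dz": 62, "rx": 0, "ry": 0, "rz": 0, "gripper": 0.4}, {"dx": -1, "dy": -30, "dz": 62, "rx": 0, "ry": 0, "rz": 0, "gripper": 0.4}, {"dx": -1, "dy": -42, "dz": 62, "rx": 0, "ry": 0, "rz": 0, "gripper": 0.4}])

```text
t: 52.92
eef_pos: [0.5132, 0.0559, 0.1914]
ee_rot: [-3.14, 0.001, -1.671]
force: [-0.9, 0.0, 1.7]
width: 0.0529
gripper_force: 0.6
```

Emit:
jog_arm(targets=[{"dx": 0, "dy": -10, "dz": 0, "rx": 0, "ry": 0, "rz": 0, "gripper": 0.4}, {"dx": 0, "dy": -20, "dz": 0, "rx": 0, "ry": 0, "rz": 0, "gripper": 0.4}, {"dx": 0, "dy": -28, "dz": 0, "rx": 0, "ry": 0, "rz": 0, "gripper": 0.4}, {"dx": 0, "dy": -34, "dz": 0, "rx": 0, "ry": 0, "rz": 0, "gripper": 0.4}, {"dx": 0, "dy": -38, "dz": 0, "rx": 0, "ry": 0, "rz": 0, "gripper": 0.4}, {"dx": 0, "dy": -41, "dz": 0, "rx": 0, "ry": 0, "rz": 0, "gripper": 0.4}, {"dx": 0, "dy": -43, "dz": 0, "rx": 0, "ry": 0, "rz": 0, "gripper": 0.4}, {"dx": 0, "dy": -45, "dz": 0, "rx": 0, "ry": 0, "rz": 0, "gripper": 0.4}])

```text
t: 53.58
eef_pos: [0.5559, 0.0512, 0.1901]
ee_rot: [3.141, -0.0, -1.671]
force: [-0.7, -0.1, -0.4]
width: 0.0525
gripper_force: 0.5
```

```bash
python3 - <<'E'
from h import *
f=grab('side'); p=world(f); X,Y,Z=np.moveaxis(p,-1,0); v=f['frame'].max(-1)
s=arm.get_state();print(s['eef_pos'],s['width'],s['force'])
cv2.imwrite('pics/S.png',cv2.resize(f['frame'][100:250,190:390,::-1],(640,480)))
E
```

```text
[0.55613916 0.05126601 0.19014864] 0.05279921500491316 [ 0.4256577  -0.31109258 -0.34965016]
```

View pics/S.png

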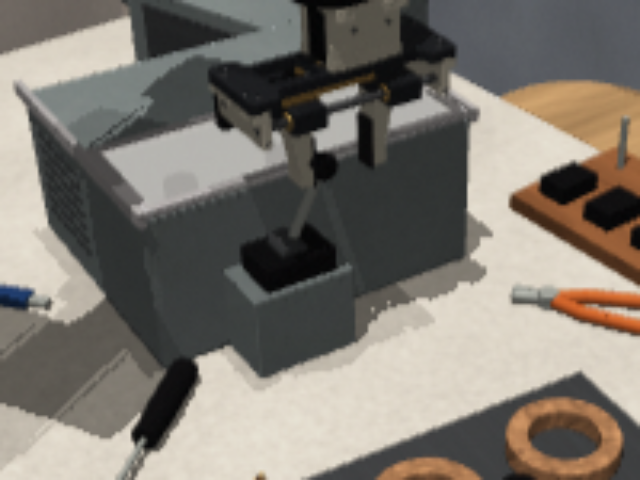

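Emit:
jog_arm(targets=[{"dx": 0, "dy": -1, "dz": 0, "rx": 0, "ry": 0, "rz": 0, "gripper": 0.4}, {"dx": 0, "dy": -2, "dz": 0, "rx": 0, "ry": 0, "rz": 0, "gripper": 0.4}, {"dx": 0, "dy": -3, "dz": 0, "rx": 0, "ry": 0, "rz": 0, "gripper": 0.4}, {"dx": 0, "dy": -4, "dz": 0, "rx": 0, "ry": 0, "rz": 0, "gripper": 0.4}, {"dx": 0, "dy": -4, "dz": 0, "rx": 0, "ry": 0, "rz": 0, "gripper": 0.4}, {"dx": 0, "dy": -4, "dz": 0, "rx": 0, "ry": 0, "rz": 0, "gripper": 0.4}, {"dx": 0, "dy": -4, "dz": 0, "rx": 0, "ry": 0, "rz": 0, "gripper": 0.4}, {"dx": 0, "dy": -4, "dz": 0, "rx": 0, "ry": 0, "rz": 0, "gripper": 0.4}])

```text
t: 54.3
eef_pos: [0.557, 0.051, 0.1898]
ee_rot: [3.137, -0.0, -1.671]
force: [-11.7, 3.8, 5.6]
width: 0.0529
gripper_force: 6.1
```

At the stop (12 N). Back off along the path, lift, and check.

Emit:
jog_arm(targets=[{"dx": 0, "dy": 8, "dz": 0, "rx": 0, "ry": 0, "rz": 0, "gripper": 0.3}, {"dx": 0, "dy": 0, "dz": 0, "rx": 0, "ry": 0, "rz": 0, "gripper": 0.2}, {"dx": 0, "dy": -4, "dz": 0, "rx": 0, "ry": 0, "rz": 0, "gripper": 0.2}, {"dx": 0, "dy": -4, "dz": -25, "rx": 0, "ry": 0, "rz": 0, "gripper": 0.2}, {"dx": 0, "dy": -4, "dz": -65, "rx": 0, "ry": 0, "rz": 0, "gripper": 0.2}, {"dx": 0, "dy": -4, "dz": -105, "rx": 0, "ry": 0, "rz": 0, "gripper": 0.2}, {"dx": 0, "dy": -30, "dz": -140, "rx": 0, "ry": 0, "rz": 0, "gripper": 0.2}, {"dx": 0, "dy": -60, "dz": -150, "rx": 0, "ry": 0, "rz": 0, "gripper": 0.2}])

```text
t: 54.97
eef_pos: [0.6217, 0.0448, 0.3486]
ee_rot: [-3.13, 0.003, -1.669]
force: [1.8, 1.0, 0.9]
width: 0.0702
gripper_force: 0.0
```

Emit:
jog_arm(targets=[{"dx": 0, "dy": -20, "dz": 0, "rx": 0, "ry": 0, "rz": 0, "gripper": 0.2}, {"dx": 0, "dy": -40, "dz": 0, "rx": 0, "ry": 0, "rz": 0, "gripper": 0.2}, {"dx": 0, "dy": -40, "dz": 0, "rx": 0, "ry": 0, "rz": 0, "gripper": 0.2}, {"dx": 0, "dy": -40, "dz": 0, "rx": 0, "ry": 0, "rz": 0, "gripper": 0.2}, {"dx": 0, "dy": -40, "dz": 0, "rx": 0, "ry": 0, "rz": 0, "gripper": 0.2}, {"dx": 0, "dy": -40, "dz": 0, "rx": 0, "ry": 0, "rz": 0, "gripper": 0.2}, {"dx": 0, "dy": -40, "dz": 0, "rx": 0, "ry": 0, "rz": 0, "gripper": 0.2}, {"dx": 0, "dy": -40, "dz": 0, "rx": 0, "ry": 0, "rz": 0, "gripper": 0.2}])

```text
t: 55.63
eef_pos: [0.6591, 0.041, 0.3408]
ee_rot: [-3.141, 0.0, -1.67]
force: [-0.3, -0.0, 0.3]
width: 0.0699
gripper_force: 0.0
```

```bash
python3 - <<'E'
from h import *
for n in ('side','scene'):
    caps(n); f=grab(n); p=world(f); X,Y,Z=np.moveaxis(p,-1,0); v=f['frame'].max(-1)
    m=(v<80)&(Z>.165)&(Z<.2)&(X>.42)&(X<.62)&(Y>.02)&(Y<.09); q=p[m]; print('knob',len(q),np.nanmean(q,0))
    m=(v<75)&(Z>.193)&(Z<.208)&(abs(X-.57)<.06)&(abs(Y-.185)<.04); q=p[m]
    print(n,'fin',m.sum(),cv2.minAreaRect((q[:,:2]*1000).astype(np.float32)))
f=grab('scene'); cv2.imwrite('pics/F.png',cv2.resize(f['frame'][60:320,130:450,::-1],(720,585)))
print(arm.get_state()['eef_pos'])
E
```

```text
side restC 109 off -0.9 0.4 r 15.3
side restD 142 off -1.8 -5.2 r 16.3
knob 68 [0.53735978 0.04963206 0.18125543]
side fin 155 ((567.05908203125, 184.66812133789062), (20.193113327026367, 89.18621063232422), 83.83106994628906)
scene restC 118 off 0.9 -0.6 r 15.4
scene restD 120 off -1.6 -6.0 r 15.0
knob 79 [0.54121214 0.05081571 0.18438065]
scene fin 212 ((567.571044921875, 183.77883911132812), (19.490554809570312, 86.6869125366211), 83.22917938232422)
[0.65933007 0.04095938 0.34041309]
```

View pics/F.png

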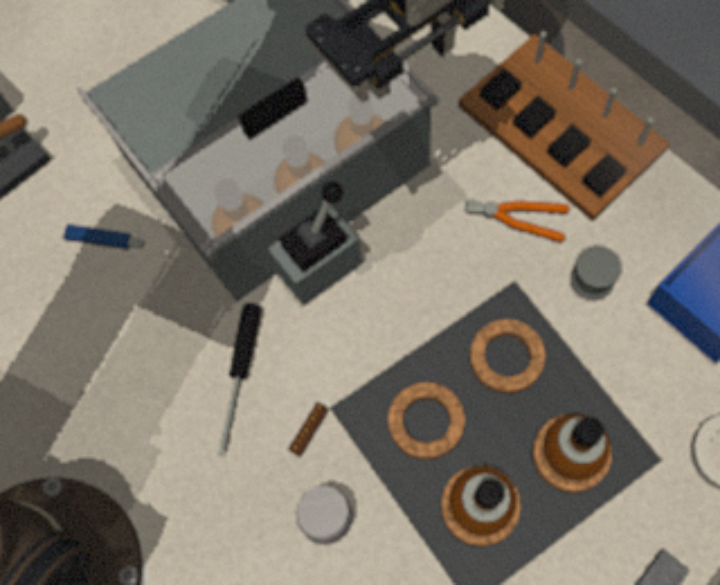

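```bash
python3 - <<'E'
from h import *
from scipy.optimize import least_squares
for n in ('side','scene'):
    f=grab(n); p=world(f); X,Y,Z=np.moveaxis(p,-1,0); v=f['frame'].max(-1)
    q=p[(v<80)&(Z>.16)&(Z<.2)&(X>.5)&(X<.58)&(Y>.02)&(Y<.08)]
    r=least_squares(lambda s:np.linalg.norm(q-s,axis=1)-.013,q.mean(0)-[0,0,.01],loss='soft_l1',f_scale=.002).x; print(n,r)
E
```

```text
side [0.54238205 0.05634912 0.17760113]
scene [0.54334351 0.05354778 0.1767912 ]
```

```bash
python3 -c "
from station import arm
print(arm.job_done())"
```

```text
the job is handed in; nothing more can be done
None
```

I handed the job in; the station gave no verdict. By my last camera checks, all three uncollared flasks are in the warmer's rings, both collared ones are in cork rests (one leans about 0.06 rad, under the 0.10 limit), the guard is shut, the switch is on, and the pliers and spool were not touched.

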